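# Pry the red dust cap loose from the brake caliper

### The job

Take the flat pry bar with the yellow handle, put its blade into the notch under the edge of the red dust cap and lever the cap up until it snaps out of the caliper. Leave the loosened cap sitting on its caliper without ever touching it with the gripper or arm, and lay the pry bar down on the bench mat, clear of the caliper.

Things in the scene. Friction and masses are not known exactly. Their poses are not given: they have to be found in the camera images.
- pry_bar: Pry bar on the 6 mm black mat: yellow handle 110 x 24 wide x 26 high, flat steel blade 16 wide, 4 thick. Origin: centre of the handle's underside; x towards the blade's tip, z up. Handle x -55 to 55, blade 55 to 165 at mid-height z 13. About 160 g, balances near x 35: grip across the 24 mm width near x 30. Blade points away from the robot, within 12 deg. The blue-handled round punch is not needed.
- pry_tip (a point): Middle of the end edge of the pry bar's blade, at x 165, y 0, z 13 mm in the pry bar's frame; same axes. To pry: tip about 35 mm into the notch, blade resting on the notch's floor, then push the handle down so that the bar tilts 15 to 23 degrees, nose up, about the floor's outer edge.
- cap: Red plastic dust cap, 80 mm across, flange 6 thick, dome to 14. Origin: centre of the flange's underside, at first flat on the caliper's top, 120 mm above the mat; z up. A hidden spring clip holds it; a blade in the notch must lift with 7 N. Its rear rim is the hinge: once its centre is raised 3 mm it snaps up by itself and stays loose, centre 9 mm above its seat, tilted 14 deg, notch side up.
- notch (a point): Channel in the top of the fixed dark caliper with the red cap (its twin has an aluminium plate: leave it). Bright floor, 44 mm wide, 8 deep, open above and at the front, 40 long to an end wall: the first 22 in the open, the rest under the flange. Point: middle of the floor's outer edge (fulcrum), 112 mm above the mat; x into the notch, cap centre 62 mm along it, within 12 deg of world x; z up.
Not all that is in view belongs to the job. There is more than one size of the cap; the one meant has the size given above.

How it is judged:
By the outcome, as a careful person would: the job done as asked, in the order asked, and still so for the second after the job is handed in, with the robot touching nothing.
It also fails if it takes over 54 s, if anything falls off the work surface, if the arm or the gripper's body presses on something with over 40 N, if the wrist force passes 120 N, or if a joint passes its speed limit or range.

### The arm

A 6-joint arm with a two-finger parallel gripper is mounted at the origin on the work surface. World frame = base frame: x ahead of the robot, y to its left, z up, the work surface at z = 0. Lengths are in m, angles in rad, forces in N, time in s.
With the tool pointing down it reaches from about 0.25 to 0.725 m from the base axis. Payload 4 kg.
Tool frame: the origin (TCP) lies at the very end of the fingers, on their centre line; the grasp point (between the pads) lies 19 mm behind it; z points along the fingers, y is the direction in which the jaws open and shut (so a half turn about z gives the same grasp; the last joint's range is limited). The gripper opens to 85 mm and grips with 20 to 120 N. Pads are 22 mm wide; open, the fingers measure 114 mm over their backs; the gripper's body (76 mm by 85 mm) begins 54 mm behind the grasp point. The pads swing forward as they close: fully open they stand 13 mm farther back than shut.
Start: joints at [1.285, 0.241, 0.005, 1.335, 0, 1.571], TCP at [0.141, 0.48, 0.209] pointing down, gripper open.
Joint ranges: [-2.72, 2.72], [-1.05, 1.87], [-1.09, 1.28], [-1.99, 2.15], [-1.42, 1.44], [-3.14, 3.14]. Speed limits (rad/s): [2.79, 2.79, 3.14, 3.14, 3.14, 3.14].

### API

Orientations are given as a unit quaternion [x, y, z, w].
In Python, from workcell import bot gives the robot as it stands.
- The arm moves only by the shell command python3 -m crank 'ROWS'. ROWS is JSON, a list that holds one entry, the list of rows, each a list of 5 numbers: the shift along the tool's x, y, z in mm, then the turn about the tool's z in degrees, then the closure in counts, from 0 (fully open) to 255 (shut). In form: [[[tx, ty, tz, turn, grip], ...]]. A call has 1 to 12 rows; each row shifts and turns the pose as measured when the row begins, along the tool's axes as they then stand; what a row does not reach is not made up. A row lasts 1/8 s, in which the tool goes at most 62.5 mm and 10.7 degrees, less where a joint would pass 70% of its speed; a pose out of reach is approached as far as the arm can. A call is refused whole if a number of a shift passes 62.5 or a number of a turn 10.7, either way. A call with a gripper value outside its range is refused whole. The fingers move at their own pace and stop on an object; the grip force is fixed at half the most. Time passes only in rows, so rows that do not move let the fingers close. It gives the time, the measured TCP pose, the force and the opening at its end, in the units of the state.
- bot.get_obs(): the state, without advancing time (a new reading comes with each control period).
- bot.camera(name): name is "side" or "top" or "wrist"; returns a dict with "img" (480x640x3 uint8, blue, green, red), "depth" (480x640 float32, m along the optical axis (not along the pixel's ray), 0 where there is no reading), "fx", "fy", "cx", "cy" (pixels), "R" (3x3) and "t" (3): a world point X has camera coordinates R X + t; the wrist camera has in their place "T_tool_cam" (4x4, takes a point from camera to tool coordinates, whose origin is the TCP and whose axes are the flange's). Camera axes: x right, y down, z forward; pixel columns grow to the right and rows downward; lengths in m; the calibration is good to about 2 mm. A picture is of the moment at which its call begins: read the wrist's pose just before it.
- bot.job_done(): hands the job in, once; it reports no verdict.
The state is a dict: "clock": time; "joint_pos": joint angles; "joint_vel": joint speeds; "tau": joint torques, N m; "eef_pos": TCP position; "tool_rot": TCP orientation; "ft_force": force on the tool from outside, world axes, zero at the start; "ft_torque": the same for the moment, N m; "grip_width": finger opening in m.
Only numpy, scipy, OpenCV 4.12 (cv2) and the standard library are available. Lean on these libraries where they do the work, as an engineer would, in place of code of your own. Each camera call takes 0.05 s, during which the arm holds its last target.

## Working session

There is one attempt and no reset: what is moved stays moved. The work goes in short steps, Python scripts to look and compute and a shell command to move; the robot and the scene stay as the last step left them, time stands still between calls to the robot, and variables do not carry over. Pictures are saved under pics/ and viewed, and the job is handed in when it is done.

```bash
ls; mkdir -p pics
python3 - <<'E'
from workcell import bot
import cv2
o=bot.get_obs()
for k in o: print(k,o[k])
for n in ("top","side"):
    c=bot.camera(n); cv2.imwrite(f"pics/{n}0.png",c["img"])
    print(n,c["fx"],c["fy"],c["cx"],c["cy"],c["R"],c["t"])
E
```

```text
pics
clock 0.0
joint_pos [1.28501407e+00 2.41394433e-01 3.72001200e-03 1.33517722e+00
 3.46161948e-05 1.57075686e+00]
joint_vel [-9.87082342e-05 -5.31429911e-04 -4.12511468e-04 -2.77288249e-04
  1.60393881e-05  9.84616134e-04]
tau [-1.18401411e-03 -3.72319365e+01  2.52407008e+01  1.69526681e-02
 -8.50332754e-05  7.69764966e-06]
eef_pos [0.14075408 0.47908018 0.20812064]
tool_rot [ 1.42385781e-01  9.89810706e-01 -1.01471707e-03 -1.63495806e-04]
ft_force [-0.47437957 -0.86521182  0.48194798]
ft_torque [-0.02509257  0.0123414  -0.02168564]
grip_width 0.08524908495196533
top 589.8391455950772 589.8391455950772 312.3159154851457 253.05590429094448 [[ 0.02649368 -0.99963647 -0.0050017 ]
 [-0.99648152 -0.02601142 -0.0796743 ]
 [ 0.07951523  0.00709497 -0.9968084 ]] [-0.0448671   0.45250887  1.25855412]
side 493.2541331640268 493.2541331640268 321.4795020085579 239.46528933705724 [[ 0.99523204 -0.09751894 -0.0018014 ]
 [-0.07391946 -0.74208035 -0.66622269]
 [ 0.06363254  0.66317932 -0.74575068]] [-0.4141173   0.0805763   1.19359585]
```

View pics/top0.png

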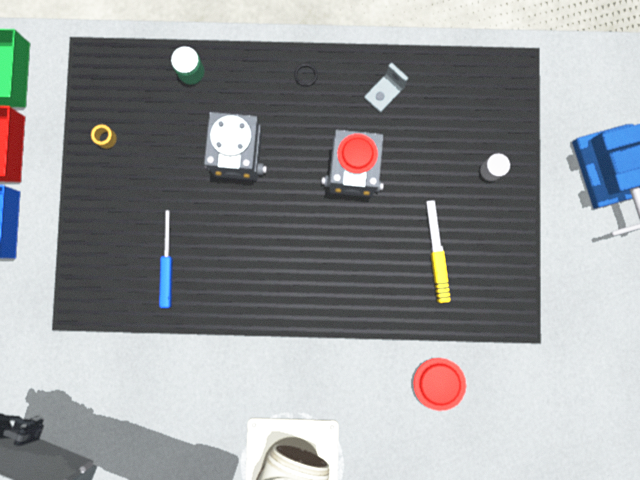

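View pics/side0.png

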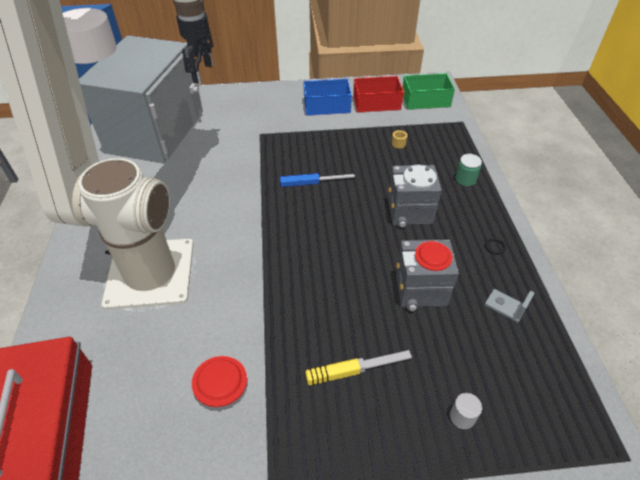

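The top view shows:
- The yellow pry bar, with its blade tip near (431,202) and handle end near (444,300).
- The blue punch at (166,260).
- A red cap on the dark caliper at (357,153).
- A second red cap lying loose on the bench at (439,384), which looks larger.
- The twin caliper with the aluminium plate at (231,140).

The cap to pry is the one at (357,153), seated on the caliper. I'll confirm that in an enlarged crop and measure its diameter.

```bash
cat > h.py <<'E'
import numpy as np, cv2
from workcell import bot
from scipy.spatial.transform import Rotation as Ro
def ray(c,u,v):
    d=np.array([(u-c["cx"])/c["fx"],(v-c["cy"])/c["fy"],1.0]); return d
def at_z(c,u,v,z):
    R,t=np.array(c["R"]),np.array(c["t"]); o=-R.T@t; d=R.T@ray(c,u,v)
    return o+d*(z-o[2])/d[2]
def at_d(c,u,v):
    R,t=np.array(c["R"]),np.array(c["t"]); z=c["depth"][int(round(v)),int(round(u))]
    return R.T@(ray(c,u,v)*z-t)
def proj(c,X):
    p=np.array(c["R"])@np.asarray(X,float)+np.array(c["t"]); return c["fx"]*p[0]/p[2]+c["cx"],c["fy"]*p[1]/p[2]+c["cy"]
def crop(c,u0,v0,u1,v1,s,fn):
    im=cv2.resize(c["img"][v0:v1,u0:u1],None,fx=s,fy=s,interpolation=cv2.INTER_CUBIC); cv2.imwrite(fn,im)
E
python3 - <<'E'
from h import *
c=bot.camera("top"); np.savez("top.npz",**c)
crop(c,310,115,400,205,6,"pics/cap_crop.png"); crop(c,400,190,480,310,5,"pics/bar_crop.png")
for n,(u0,v0,u1,v1) in dict(seated=(330,125,385,180),loose=(405,350,475,415)).items():
    im=c["img"].astype(int)[v0:v1,u0:u1]; m=((im[...,2]>150)&(im[...,1]<90)).astype(np.uint8)
    k=cv2.findContours(m,cv2.RETR_EXTERNAL,cv2.CHAIN_APPROX_NONE)[0]; k=max(k,key=cv2.contourArea)
    e=cv2.fitEllipse(k); u,v=e[0][0]+u0,e[0][1]+v0
    P=at_d(c,u,v); zc=c["depth"][int(v),int(u)]
    print(n,(u,v),e[1],"diam",np.array(e[1])*zc/c["fx"],P)
for p in [(431.5,202),(435,240),(441,275),(444,300)]: print(p,at_d(c,*p))
E
```

```text
seated (357.1333713531494, 152.68284225463867) (31.418174743652344, 31.79292869567871) diam [0.06221293 0.062955  ] [ 0.64467093 -0.11710272  0.14401198]
loose (439.6853141784668, 383.96728515625) (40.785030364990234, 42.159698486328125) diam [0.08516507 0.08803557] [ 0.1843397  -0.30668366  0.03746809]
(431.5, 202) [ 0.57176957 -0.28938061  0.01792706]
(435, 240) [ 0.48863029 -0.2974565   0.01971801]
(441, 275) [ 0.41285376 -0.30935379  0.02799135]
(444, 300) [ 0.35971886 -0.31594241  0.02929174]
```

View pics/cap_crop.png

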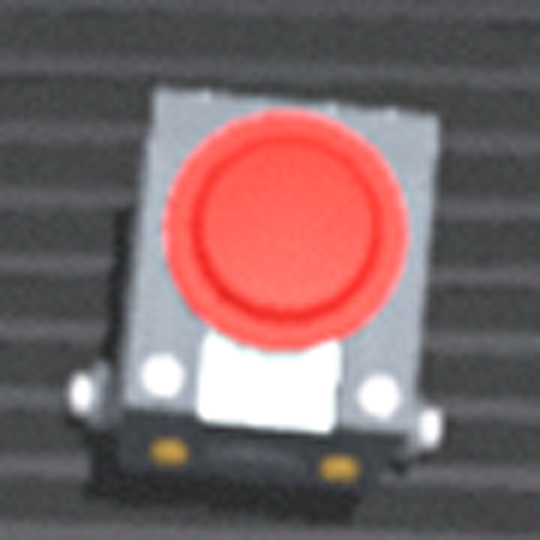

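View pics/bar_crop.png

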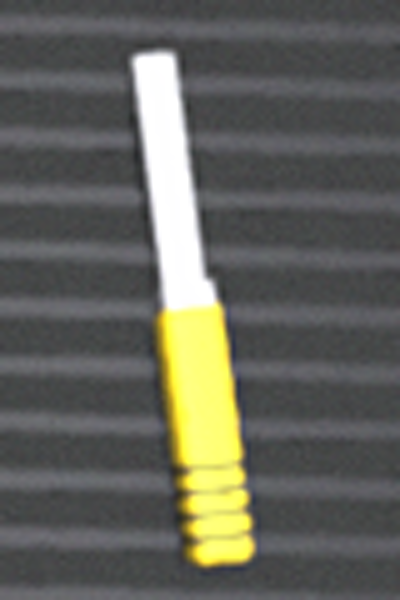

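The crop confirms it. The seated cap spans about 245/6 = 41 px, or roughly 79 mm, while the loose one spans about 54 px, or roughly 112 mm. So the target is the seated cap at (357,153). The bright notch's front edge runs from (343,185) to (365.5,187). Next I'll work out the poses.

Run:
```python
from h import *
c=dict(np.load("top.npz"))
mm=lambda p:np.round(np.array(p)*1000,1)
C=at_z(c,310+286/6,115+231/6,.132); A=at_z(c,310+198/6,115+421/6,.118); B=at_z(c,310+333/6,115+432/6,.118); N=(A+B)/2
print("cap",mm(C),"edge",mm(A),mm(B),"w",mm(np.linalg.norm(A-B)),"N",mm(N),"dist",mm(np.linalg.norm((C-N)[:2])),
 "yaw cap",np.degrees(np.arctan2(*(C-N)[1::-1])),"yaw edge",np.degrees(np.arctan2(-(A-B)[0],(A-B)[1])))
T=at_z(c,400+154/5,190+53/5,.021);F=at_z(c,400+190/5,190+308/5,.032);H=at_z(c,400+220/5,190+563/5,.032)
print("tip",mm(T),"hf",mm(F),"hr",mm(H),"len",mm(np.linalg.norm((T-H)[:2])),mm(np.linalg.norm((F-H)[:2])))
yaw=np.arctan2(*(T-H)[1::-1]); print("bar yaw",np.degrees(yaw)," hf yaw",np.degrees(np.arctan2(*(F-H)[1::-1])))
O=(F+H)/2; O2=T-.165*np.array([np.cos(yaw),np.sin(yaw),0]); print("origin",mm(O),mm(O2))
G=(O+O2)/2+.030*np.array([np.cos(yaw),np.sin(yaw),0]); print("grip",mm(G))
o=bot.get_obs(); R=Ro.from_quat(o["tool_rot"]).as_matrix()
print("tcp",mm(o["eef_pos"]),"tool x",R[:,0],"delta tool",mm(R.T@(np.array([G[0],G[1],.2])-o["eef_pos"])))
ty=np.degrees(np.arctan2(R[1,1],R[0,1])); print("tool y ang",ty,"turn(tool z)",-(90+np.degrees(yaw)-ty))
```

```text
cap [ 646.1 -119.   132. ] edge [584.1 -91.7 118. ] [ 581.6 -137.1  118. ] w 45.4 N [ 582.8 -114.4  118. ] dist 63.4 yaw cap -4.145517637780259 yaw edge -3.256874235407711
tip [ 574.3 -287.2   21. ] hf [ 462.5 -301.6   32. ] hr [ 354.2 -315.4   32. ] len 221.9 109.2
bar yaw 7.294182910473978  hf yaw 7.2379864880638864
origin [ 408.4 -308.5   32. ] [ 410.6 -308.2   21. ]
grip [ 439.2 -304.5   26.5]
tcp [140.8 479.2 208.3] tool x [-9.59436154e-01  2.81925995e-01 -1.00303243e-05] delta tool [-507.3 -667.8    9.4]
tool y ang 73.6248112904238 turn(tool z) -23.66937162005017
```

The measurements agree with the given sizes: handle 109 mm, bar 222 mm, notch 45 mm wide, and notch edge to cap centre 63 mm. I'll move across above the bar.

```bash
python3 -m crank '[[[-37,-48,0,0,0],[-37,-48,0,0,0],[-37,-48,0,0,0],[-37,-48,0,0,0],[-37,-48,0,0,0],[-37,-48,0,0,0],[-37,-48,0,0,0],[-37,-48,0,0,0],[-37,-48,0,0,0],[-37,-48,0,0,0],[-37,-48,0,0,0],[-37,-48,0,0,0]]]'
```

```text
clock: 1.65
eef_pos: [0.4125, -0.2146, 0.2088]
tool_rot: [0.138, 0.99, -0.0, 0.004]
ft_force: [1.3, 0.4, -0.0]
grip_width: 0.0854
```

```bash
python3 -m crank '[[[-25,-39,0,0,0],[-25,-39,0,0,0],[0,0,0,-8,0],[0,0,0,-8,0],[0,0,0,-8,0],[0,0,0,0,0]]]'
cat >> h.py <<'E'
def state():
    o=bot.get_obs(); R=Ro.from_quat(o["tool_rot"]).as_matrix(); p=np.array(o["eef_pos"])
    print("t",round(o["clock"],2),"tcp",np.round(p*1e3,1),"yang",round(np.degrees(np.arctan2(R[1,1],R[0,1])),2),"tz",np.round(R[:,2],4),"F",np.round(o["ft_force"],1),"w",round(o["grip_width"]*1e3,1))
    return p,R
def to(p,R,X): print("tool delta mm",np.round(R.T@(np.array(X)-p)*1e3,1))
def wrist(fn=None):
    p,R=state(); c=bot.camera("wrist"); T=np.array(c["T_tool_cam"]); W=np.eye(4);W[:3,:3]=R;W[:3,3]=p; M=W@T
    c=dict(c); c["R"]=M[:3,:3].T; c["t"]=-M[:3,:3].T@M[:3,3]
    if fn: cv2.imwrite(fn,c["img"])
    return c
E
python3 - <<'E'
from h import *
c=wrist("pics/w1.png"); np.savez("w1.npz",**c)
p,R=state(); to(p,R,[.4392,-.3045,.06])
E
```

```text
clock: 2.4
eef_pos: [0.439, -0.3114, 0.2045]
tool_rot: [-0.073, 0.997, 0.001, 0.001]
ft_force: [0.2, -0.0, 0.5]
grip_width: 0.0854
t 2.4 tcp [ 439.  -311.4  204.5] yang 98.35 tz [ 0.0022  0.0017 -1.    ] F [ 0.2 -0.   0.5] w 85.4
t 2.45 tcp [ 438.9 -311.4  204.5] yang 98.32 tz [ 0.0021  0.0017 -1.    ] F [ 0.  -0.5  0.2] w 85.6
tool delta mm [ -0.9   6.6 144.5]
```

View pics/w1.png

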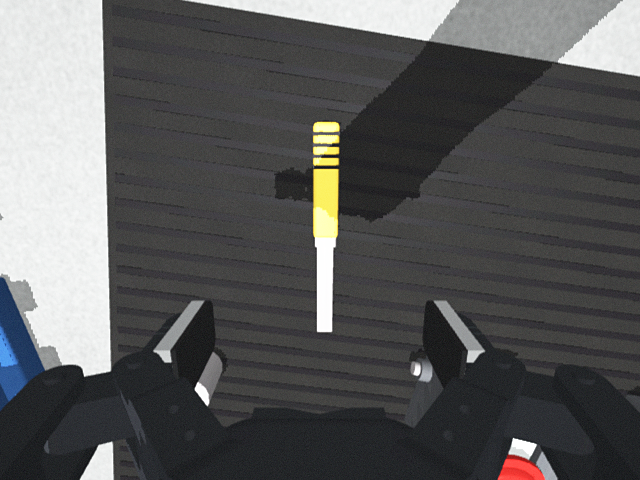

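The wrist view shows the bar upright in the image: handle end (326,122), handle front (325.5,238), tip (324.5,332). I'll compare these with the top-camera estimate.

Run:
```python
from h import *
c=dict(np.load("w1.npz"))
T=at_z(c,324.5,332,.021);F=at_z(c,325.5,238,.032);H=at_z(c,326,123,.032)
print(T,F,H,np.degrees(np.arctan2(*(T-H)[1::-1])),np.linalg.norm((T-H)[:2]))
y=np.arctan2(*(T-H)[1::-1]);O=H+.085*np.array([np.cos(y),np.sin(y),0]); print("grip",O)
```

```text
[ 0.57407247 -0.28516238  0.021     ] [ 0.46356834 -0.30108766  0.032     ] [ 0.35670258 -0.31691053  0.032     ] 8.309628455678041 0.21967615726921463
grip [ 0.44081021 -0.30462612  0.032     ]
```

The two agree within 2 mm and about 1°. Now I'll descend with the jaws open.

```bash
python3 -m crank '[[[-1,7,45,0,0],[0,0,50,0,0],[0,0,50,0,0],[0,0,25,0,0],[0,0,0,0,0]]]'
python3 - <<'E'
from h import *
p,R=state(); to(p,R,[.440,-.3045,.010])
E
```

```text
clock: 3.08
eef_pos: [0.441, -0.3043, 0.0314]
tool_rot: [-0.068, 0.998, -0.001, 0.003]
ft_force: [-0.7, 0.1, 0.9]
grip_width: 0.0854
t 3.08 tcp [ 441.  -304.3   31.4] yang 97.74 tz [ 5.8e-03 -8.0e-04 -1.0e+00] F [-0.7  0.1  0.9] w 85.4
tool delta mm [ 1.1 -0.1 21.4]
```

```bash
python3 -m crank '[[[1,0,20,0,0],[0,0,1,0,0],[0,0,0,0,120],[0,0,0,0,160],[0,0,0,0,200],[0,0,0,0,220],[0,0,0,0,220],[0,0,0,0,220],[0,0,0,0,220]]]'
python3 - <<'E'
from h import *
wrist("pics/w2.png")
E
```

```text
clock: 4.2
eef_pos: [0.4448, -0.3074, 0.0174]
tool_rot: [-0.066, 0.998, -0.004, 0.007]
ft_force: [0.2, -0.4, 0.3]
grip_width: 0.0117
t 4.2 tcp [ 444.8 -307.4   17.4] yang 97.57 tz [ 0.0155 -0.0074 -0.9999] F [ 0.2 -0.4  0.3] w 11.7
```

View pics/w2.png

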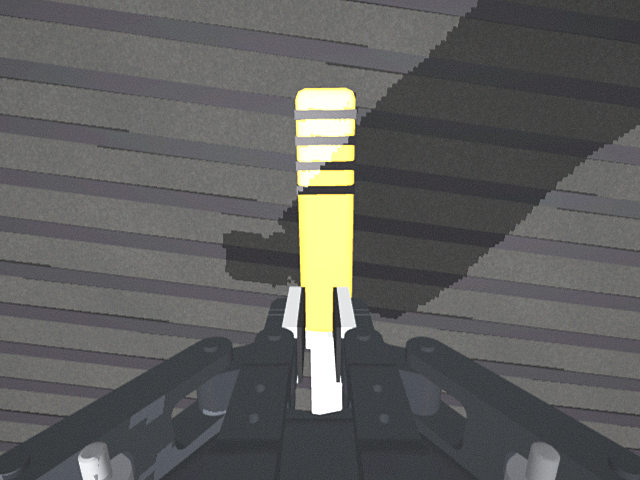

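The opening reads 11.7 mm and the tool rose to z = 17 mm, so this isn't a proper grip on a 24 mm handle. I'll check with the side camera before moving.

Run:
```python
from h import *
state()
c=bot.camera("side"); crop(c,290,320,430,420,5,"pics/s2.png")
c=wrist(); crop(c,260,260,400,430,4,"pics/w2c.png")
```

```text
t 4.25 tcp [ 444.8 -307.4   17.4] yang 97.57 tz [ 0.0154 -0.0074 -0.9999] F [-0.1 -0.3  0.4] w 11.8
t 4.3 tcp [ 444.8 -307.4   17.4] yang 97.57 tz [ 0.0154 -0.0074 -0.9999] F [ 0.1  0.4 -0.3] w 11.3
```

View pics/s2.png

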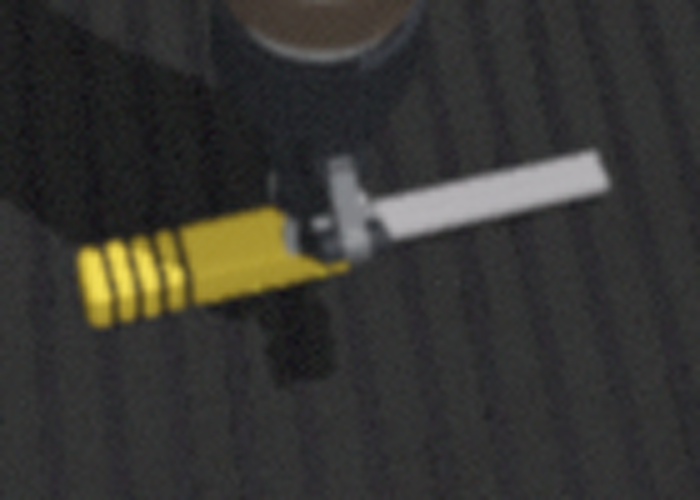

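View pics/w2c.png

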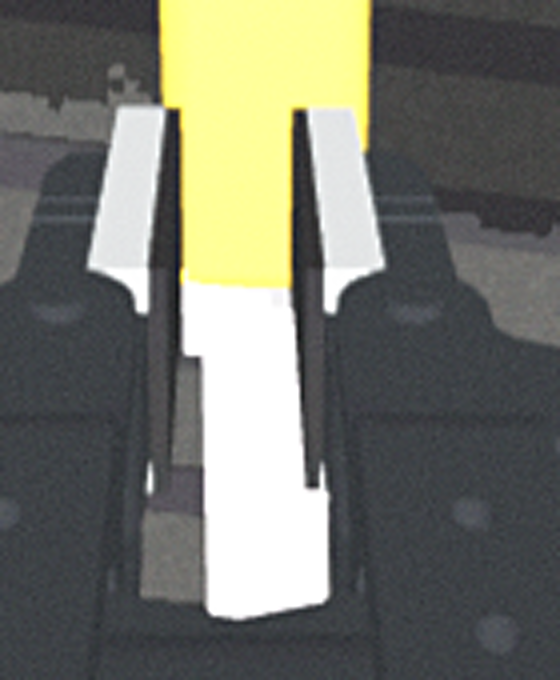

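Run:
```python
from h import *
c=wrist()
for p in [(325,100),(325,150),(325,220),(325,270),(325,300),(325,325),(295,300),(293,310),(345,300),(348,320),(327,345),(327,380),(325,405),(250,200),(240,150),(280,345)]: print(p,np.round(at_d(c,*p)*1e3,1))
c=bot.camera("side")
for p in [(310,378),(320,375),(335,370),(345,366),(358,368),(365,362),(357,372),(380,362),(408,356)]: print("s",p,np.round(at_d(c,*p)*1e3,1))
```

```text
t 4.35 tcp [ 444.8 -307.4   17.4] yang 97.57 tz [ 0.0154 -0.0074 -0.9999] F [ 0.5 -0.3 -0.4] w 12.0
(325, 100) [ 360.3 -316.2   31.9]
(325, 150) [ 379.1 -313.6   32.5]
(325, 220) [ 408.3 -309.5   31.6]
(325, 270) [ 431.2 -306.4   32.1]
(325, 300) [ 446.4 -304.3   31.4]
(325, 325) [ 459.8 -302.4   30.8]
(295, 300) [ 435.4 -317.7   56.6]
(293, 310) [ 435.  -317.8   65.4]
(345, 300) [ 432.4 -298.6   57.2]
(348, 320) [ 432.4 -298.5   72.4]
(327, 345) [ 472.  -299.7   28.6]
(327, 380) [ 498.4 -295.9   21. ]
(325, 405) [ 515.5 -294.6   20.4]
(250, 200) [ 409.  -346.8    7.5]
(240, 150) [ 385.7 -353.4    7.2]
(280, 345) [ 433.4 -319.9   90.3]
s (310, 378) [ 361.4 -324.9   30.2]
s (320, 375) [ 381.7 -322.1   33.4]
s (335, 370) [ 412.5 -314.5   33.8]
s (345, 366) [ 433.7 -307.2   32.5]
s (358, 368) [ 445.6 -367.   137.6]
s (365, 362) [ 476.7 -296.7   21.5]
s (357, 372) [ 443.1 -372.6  133.9]
s (380, 362) [ 507.6 -298.9   19.9]
s (408, 356) [ 567.5 -291.6   20.7]
```

Run:
```python
from h import *
def tool(c,u,v):
    T=np.array(c["T_tool_cam"]); z=c["depth"][v,u]; return np.round((T[:3,:3]@(ray(c,u,v)*z)+T[:3,3])*1e3,1)
c=dict(np.load("w1.npz"))
for p in [(198,304),(195,310),(180,330),(205,310),(208,330),(437,305),(430,310),(455,330)]: print("open",p,tool(c,*p))
c=wrist(); print(np.round(c["T_tool_cam"],3))
for p in [(295,290),(293,296),(290,320),(300,290),(345,290),(346,296),(340,300),(300,350)]: print("now",p,tool(c,*p))
c=bot.camera("side"); crop(c,200,150,500,400,2.6,"pics/s3.png")
```

```text
open (198, 304) [ 11.  -45.2 -44.5]
open (195, 310) [ 10.7 -45.  -48.7]
open (180, 330) [ 10.4 -45.4 -62.1]
open (205, 310) [  9.2 -42.3 -46. ]
open (208, 330) [ -0.3 -42.7 -43.9]
open (437, 305) [ 10.1  44.4 -43.5]
open (430, 310) [  6.7  42.8 -41. ]
open (455, 330) [ 10.3  44.4 -61.9]
t 4.45 tcp [ 444.8 -307.4   17.4] yang 97.57 tz [ 0.0155 -0.0075 -0.9999] F [-0.4  0.8 -0.2] w 11.3
[[-0.    -0.959 -0.283  0.071]
 [ 1.     0.    -0.001 -0.   ]
 [ 0.001 -0.283  0.959 -0.165]
 [ 0.     0.     0.     1.   ]]
now (295, 290) [ 10.3  -9.9 -30.5]
now (293, 296) [ 10.4 -10.3 -36.4]
now (290, 320) [  9.6 -10.2 -54. ]
now (300, 290) [ 10.4  -7.8 -30.6]
now (345, 290) [ 10.1  10.7 -29.9]
now (346, 296) [ 10.   10.7 -35.5]
now (340, 300) [  9.7   8.2 -38.4]
now (300, 350) [  1.4  -6.5 -59.7]
```

View pics/s3.png

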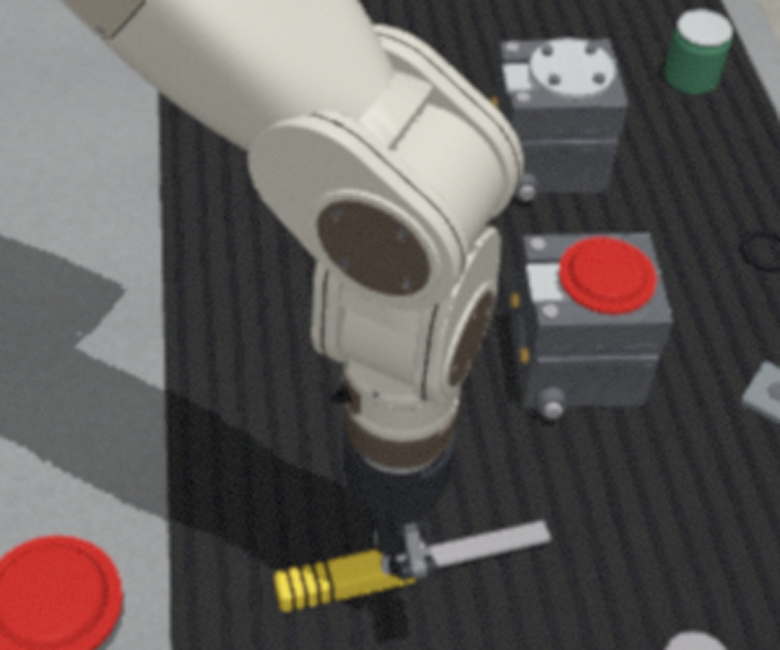

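The last picture explains it. The jaws simply closed in free air above the handle, because 220 counts is 11.7 mm. In the wrist depth the fingertips sit about 30 mm above the reported TCP when nearly shut, and about 43 mm when open. So the fingers end 30 mm short of the stated TCP point. I'll open, rise a little, and check both the drift per row and the finger geometry again.

```bash
python3 -m crank '[[[0,0,-20,0,0],[0,0,0,0,0]]]'; python3 -m crank '[[[0,0,0,0,0],[0,0,0,0,0]]]';  python3 -m crank '[[[0,0,0,0,0],[0,0,0,0,0]]]'
python3 - <<'E'
from h import *
c=wrist("pics/w3.png"); np.savez("w3.npz",**c)
c=bot.camera("side"); crop(c,200,220,500,420,2.6,"pics/s4.png")
E
```

```text
clock: 4.8
eef_pos: [0.4444, -0.3072, 0.0374]
tool_rot: [-0.066, 0.998, -0.004, 0.007]
ft_force: [-0.3, -0.4, 0.2]
grip_width: 0.0474
clock: 5.05
eef_pos: [0.4437, -0.3067, 0.0363]
tool_rot: [-0.066, 0.998, -0.004, 0.007]
ft_force: [0.5, 0.3, 0.4]
grip_width: 0.0823
clock: 5.3
eef_pos: [0.4432, -0.3063, 0.0353]
tool_rot: [-0.066, 0.998, -0.003, 0.006]
ft_force: [0.2, -0.1, 0.0]
grip_width: 0.0855
t 5.3 tcp [ 443.2 -306.3   35.3] yang 97.57 tz [ 0.0124 -0.0053 -0.9999] F [ 0.2 -0.1  0. ] w 85.5
```

View pics/w3.png

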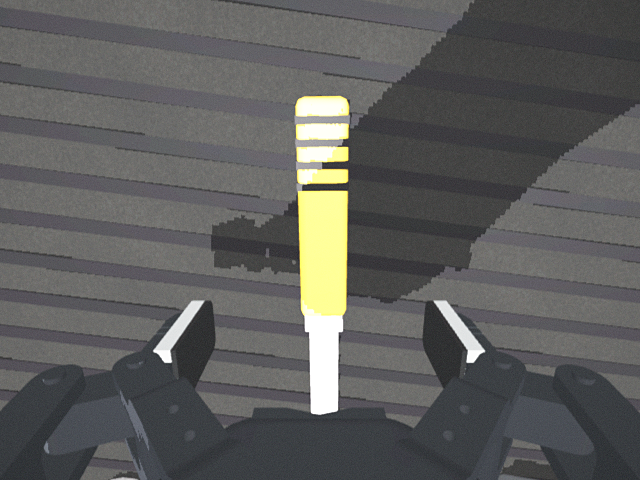

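View pics/s4.png

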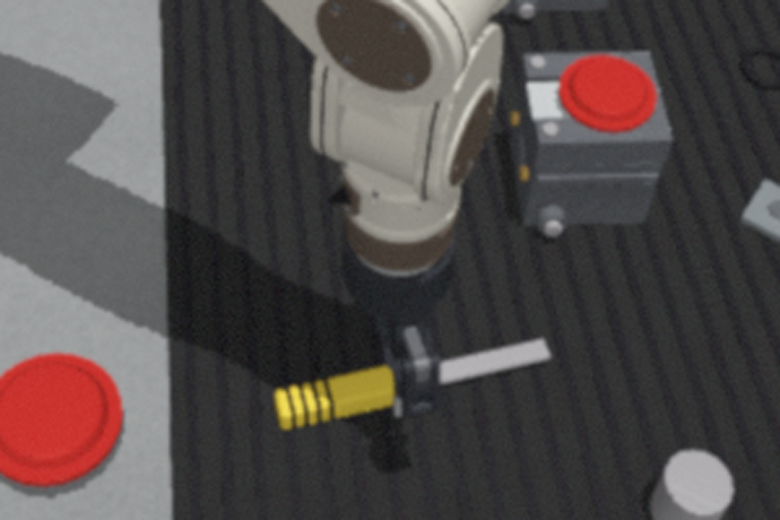

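A stationary row sags by about 0.5 mm, so I'll keep idle rows few. The bar is undisturbed. I'll go down in small monitored steps with the jaws open, watching the force and the images.

```bash
python3 -m crank '[[[3,1,15,0,0],[0,0,10,0,0],[0,0,8,0,0]]]'
python3 - <<'E'
from h import *
c=wrist("pics/w4.png")
def tool(c,u,v):
    T=np.array(c["T_tool_cam"]); z=c["depth"][v,u]; return np.round((T[:3,:3]@(ray(c,u,v)*z)+T[:3,3])*1e3,1)
for p in [(198,304),(437,305)]: print(p,tool(c,*p),np.round(at_d(c,*p)*1e3,1))
E
```

```text
clock: 5.78
eef_pos: [0.4416, -0.3067, 0.0022]
tool_rot: [-0.066, 0.998, -0.004, 0.007]
ft_force: [-0.3, 0.7, 0.5]
grip_width: 0.085
t 5.78 tcp [ 441.6 -306.7    2.2] yang 97.57 tz [ 0.0147 -0.0069 -0.9999] F [-0.3  0.7  0.5] w 85.0
(198, 304) [  9.7 -46.2 -42. ] [ 437.4 -353.4   44.5]
(437, 305) [  9.9  44.6 -43. ] [ 425.3 -263.5   44.7]
```

View pics/w4.png

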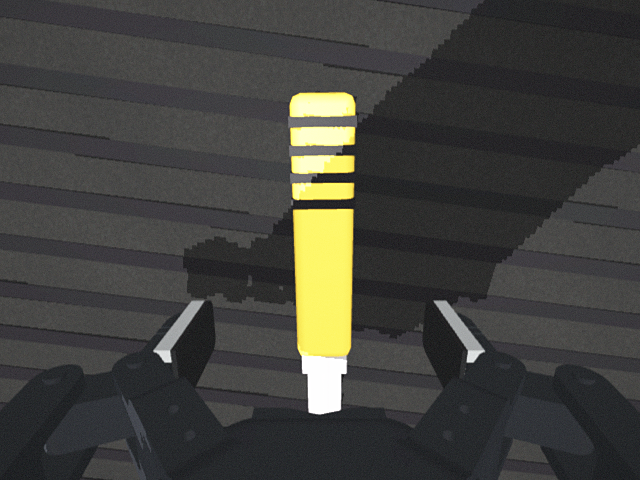

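At z = 2 mm there is no contact and the fingertips still hover around 44 mm, which confirms the 30 mm offset. I'll continue down to a reported z of about −20 mm.

```bash
python3 -m crank '[[[2,1,8,0,0],[0,0,6,0,0]]]'; python3 -m crank '[[[0,1,6,0,0]]]'
python3 - <<'E'
from h import *
c=wrist("pics/w5.png")
for p in [(198,304),(437,305)]: print(p,np.round(at_d(c,*p)*1e3,1))
E
```

```text
clock: 6.08
eef_pos: [0.4392, -0.3056, -0.0134]
tool_rot: [-0.066, 0.998, -0.003, 0.007]
ft_force: [0.4, -0.4, 0.2]
grip_width: 0.0855
clock: 6.2
eef_pos: [0.4393, -0.3048, -0.0197]
tool_rot: [-0.066, 0.998, -0.004, 0.007]
ft_force: [0.3, 0.3, 0.1]
grip_width: 0.0853
t 6.2 tcp [ 439.3 -304.8  -19.7] yang 97.57 tz [ 0.014  -0.0064 -0.9999] F [0.3 0.3 0.1] w 85.3
(198, 304) [ 435.  -351.5   22.8]
(437, 305) [ 423.  -261.7   22.9]
```

View pics/w5.png

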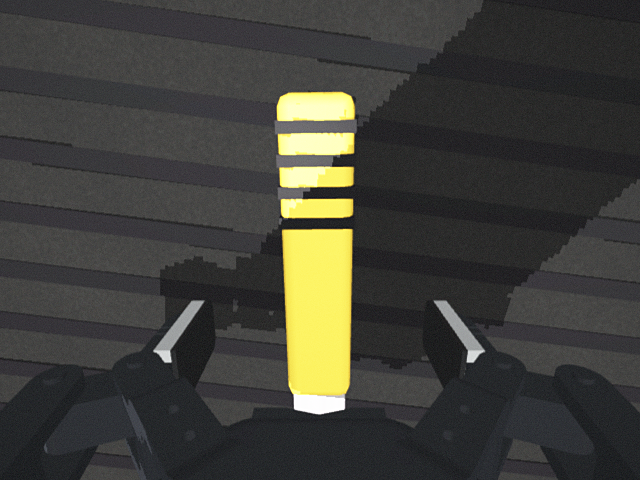

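```bash
python3 -m crank '[[[0,0,0,0,255],[0,0,0,0,255],[0,0,0,0,255]]]';  python3 -m crank '[[[0,0,0,0,255],[0,0,0,0,255]]]'
```

```text
clock: 6.62
eef_pos: [0.4407, -0.302, -0.0169]
tool_rot: [-0.067, 0.998, -0.001, 0.009]
ft_force: [-1.3, 4.8, 15.9]
grip_width: 0.0321
clock: 6.88
eef_pos: [0.4418, -0.3024, -0.0152]
tool_rot: [-0.067, 0.998, -0.002, 0.01]
ft_force: [-0.2, 0.1, -1.7]
grip_width: 0.0231
```

Run:
```python
from h import *
c=wrist("pics/w6.png")
for p in [(325,120),(320,200),(320,270)]: print(p,np.round(at_d(c,*p)*1e3,1))
```

```text
t 6.88 tcp [ 441.8 -302.4  -15.2] yang 97.69 tz [ 0.0204 -0.0018 -0.9998] F [-0.2  0.1 -1.7] w 23.1
(325, 120) [ 365.4 -310.7   33.5]
(320, 200) [ 390.6 -308.8   31.1]
(320, 270) [ 414.7 -305.5   33.4]
```

View pics/w6.png

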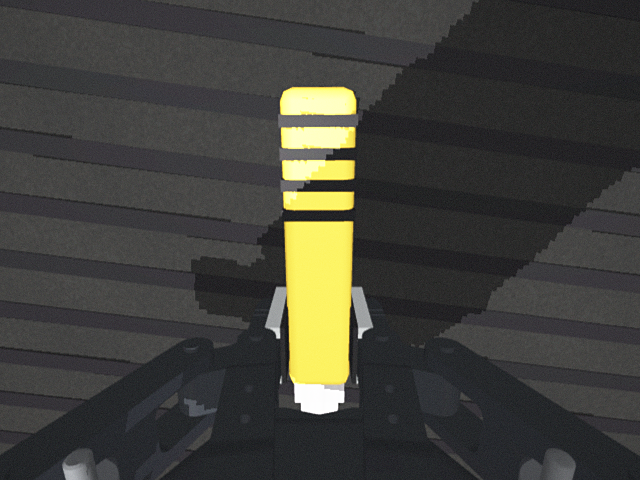

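The pads now straddle the handle at (285–352, 290–380) with the opening at 23 mm, so this is a good grip. I'll lift and check that the bar stays level.

```bash
python3 -m crank '[[[0,0,-10,0,255],[0,0,-20,0,255],[0,0,-40,0,255],[0,0,-50,0,255],[0,0,-50,0,255]]]'
python3 - <<'E'
from h import *
c=wrist("pics/w7.png"); np.savez("w7.npz",**c)
c=bot.camera("side"); cv2.imwrite("pics/s7.png",c["img"]); np.savez("s7.npz",**c)
c=bot.camera("top"); crop(c,380,130,500,330,3,"pics/t7.png"); np.savez("t7.npz",**c)
state()
E
```

```text
clock: 7.55
eef_pos: [0.4337, -0.2995, 0.154]
tool_rot: [-0.067, 0.998, 0.003, 0.004]
ft_force: [1.1, -0.7, -2.1]
grip_width: 0.0229
t 7.55 tcp [ 433.7 -299.5  154. ] yang 97.65 tz [ 0.0068  0.0071 -1.    ] F [ 1.1 -0.7 -2.1] w 22.9
t 7.7 tcp [ 436.3 -301.3  156.3] yang 97.65 tz [ 0.014   0.0021 -0.9999] F [ 0.3 -0.8 -2.3] w 22.6
```

View pics/s7.png

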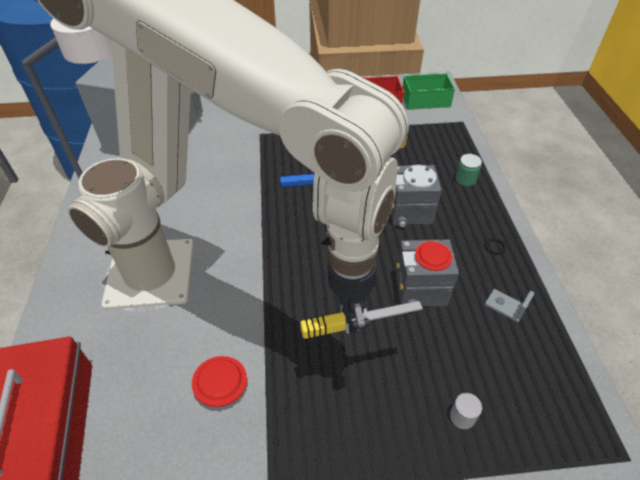

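View pics/w7.png

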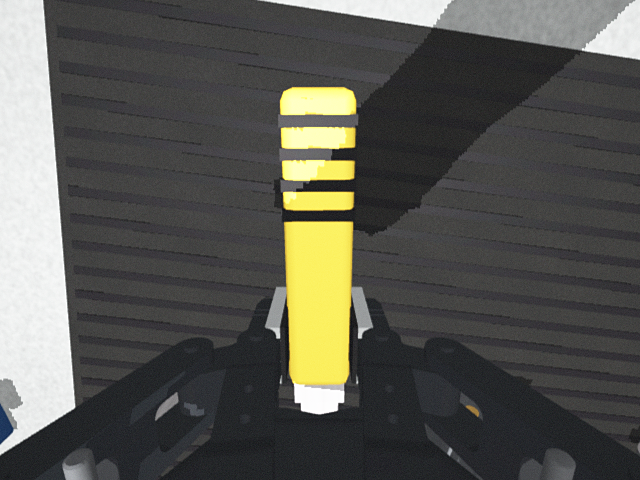

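View pics/t7.png

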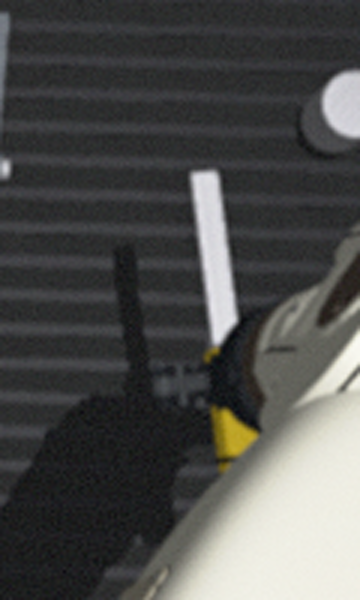

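Run:
```python
from h import *
t=dict(np.load("t7.npz"));s=dict(np.load("s7.npz")); w=dict(np.load("w7.npz"))
r=lambda X:np.round(X*1e3,1)
for p in [(448.2,188.5),(450,205),(453,225),(455,240)]: print("top",p,r(at_d(t,*p)))
for p in [(420,306.5),(410,309),(395,312),(375,317),(335,324),(312,328)]: print("side",p,r(at_d(s,*p)))
for p in [(318,100),(318,230),(318,300),(318,370),(320,392),(320,405)]: print("w",p,r(at_d(w,*p)))
# triangulate tip
def tri(cs):
    A=[];b=[]
    for c,u,v in cs:
        R,t_=np.array(c["R"]),np.array(c["t"]);o=-R.T@t_;d=R.T@ray(c,u,v);d/=np.linalg.norm(d);P=np.eye(3)-np.outer(d,d);A.append(P);b.append(P@o)
    return np.linalg.lstsq(np.vstack(A),np.hstack(b),rcond=None)[0]
print("tri tip",r(tri([(t,448,187.2),(s,421.5,306)])))
crop(s,290,280,440,360,5,"pics/s7c.png")
```

```text
top (448.2, 188.5) [ 567.8 -286.2  194. ]
top (450, 205) [ 536.3 -289.4  195.9]
top (453, 225) [ 499.  -295.9  193.4]
top (455, 240) [ 470.7 -299.3  195.8]
side (420, 306.5) [ 566.5 -289.7  199.4]
side (410, 309) [ 548.  -291.8  197.3]
side (395, 312) [ 519.6 -296.2  198.5]
side (375, 317) [ 482.  -303.7  199.6]
side (335, 324) [ 408.9 -317.3  209.7]
side (312, 328) [ 368.6 -322.1  210.8]
w (318, 100) [ 352.5 -311.   202.3]
w (318, 230) [ 393.2 -305.6  202.4]
w (318, 300) [ 419.2 -302.1  202.1]
w (318, 370) [ 448.6 -298.2  202.1]
w (320, 392) [ 461.3 -295.7  198.8]
w (320, 405) [ 476.  -293.6  189.2]
tri tip [ 570.5 -285.7  194.6]
```

View pics/s7c.png

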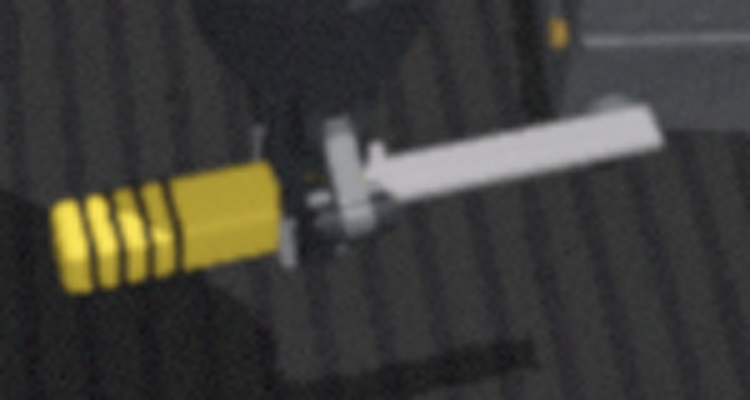

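The bar hangs level in the grip. Its axis is about 35.5 mm above the reported TCP and its tip 133 mm ahead, and it is unslipped (same wrist pixels). Next I'll carry it to in front of the notch and turn it to the notch's yaw, about −3.7°.

```bash
python3 -m crank '[[[-2,20,0,0,255],[-3,39,0,0,255],[-3,40,0,0,255],[-3,40,0,0,255],[-3,38,0,0,255],[-1,20,0,0,255],[0,0,0,5,255],[0,0,0,6,255]]]'
python3 - <<'E'
from h import *
import json
yaw=np.radians(-3.7);N=np.array([.5828,-.1144]);d=np.array([np.cos(yaw),np.sin(yaw)])
p,R=state(); X=N-.158*d; to(p,R,[X[0],X[1],.0865]); print("turn",np.degrees(np.arctan2(R[1,1],R[0,1]))-86.3)
E
```

```text
clock: 8.7
eef_pos: [0.4112, -0.0873, 0.144]
tool_rot: [0.03, 0.999, 0.007, -0.007]
ft_force: [0.5, -0.0, -2.6]
grip_width: 0.0232
t 8.7 tcp [411.2 -87.3 144. ] yang 86.52 tz [-0.0135  0.0151 -0.9998] F [ 0.5 -0.  -2.6] w 23.2
tool delta mm [-15.8 -16.8  57.1]
turn 0.22084889190294632
```

```bash
python3 -m crank '[[[-8,-8,10,0,255],[-8,-8,25,0,255],[0,0,15,0,255],[0,0,0,0,255]]]'
cat >> h.py <<'E'
N=np.array([.5828,-.1144,.118]); NY=np.radians(-3.7)
def tip(p,R):
    t=p+R@np.array([-.133,0,-.0355]); b=-R[:,0]
    d=np.array([np.cos(NY),np.sin(NY),0]); l=np.array([-d[1],d[0],0])
    print("tip",np.round(t*1e3,1),"into notch",round((t-N)@d*1e3,1),"lat",round((t-N)@l*1e3,1),"axis above floor",round((t[2]-.118)*1e3,1),"pitch deg",round(np.degrees(np.arcsin(b[2])),2),"yaw",round(np.degrees(np.arctan2(b[1],b[0])),2))
E
python3 - <<'E'
from h import *
p,R=state(); tip(p,R)
c=bot.camera("top"); crop(c,310,115,410,265,4,"pics/t8.png"); np.savez("t8.npz",**c)
c=bot.camera("side"); crop(c,330,200,480,320,5,"pics/s8.png"); np.savez("s8.npz",**c)
E
```

```text
clock: 9.2
eef_pos: [0.422, -0.1022, 0.0864]
tool_rot: [0.026, 1.0, 0.008, -0.012]
ft_force: [0.7, 1.2, -1.6]
grip_width: 0.0227
t 9.2 tcp [ 422.  -102.2   86.4] yang 86.98 tz [-0.0226  0.0174 -0.9996] F [ 0.7  1.2 -1.6] w 22.7
tip [ 555.6 -109.7  118.8] into notch -27.5 lat 2.9 axis above floor 0.8 pitch deg -1.35 yaw -3.0
```

View pics/t8.png

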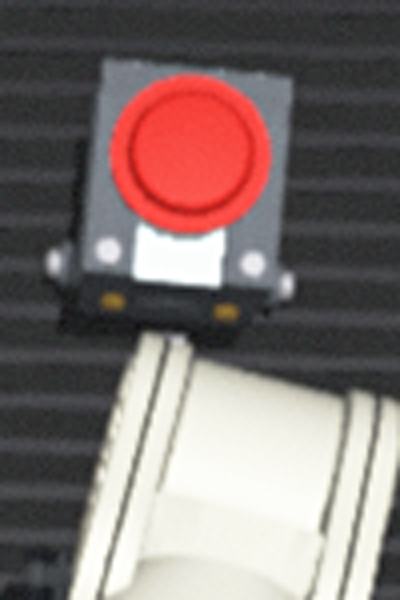

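View pics/s8.png

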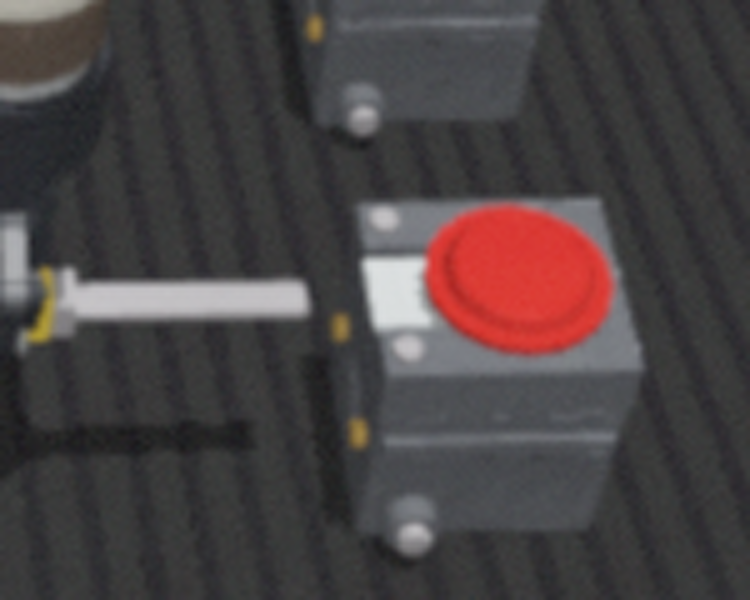

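Run:
```python
from h import *
s=dict(np.load("s8.npz"));t=dict(np.load("t8.npz"))
r=lambda X:np.round(np.array(X)*1e3,1)
for q in [(200,300),(250,299),(290,298),(302,298)]: print("blade",q,r(at_d(s,330+q[0]/5,200+q[1]/5)))
for q in [(385,275),(400,290),(410,300)]: print("floor",q,r(at_d(s,330+q[0]/5,200+q[1]/5)))
for q in [(365,205),(590,355),(480,350)]: print("top",q,r(at_d(s,330+q[0]/5,200+q[1]/5)))
for X in [[.5556,-.1017,.1208],[.5556,-.1177,.1208],[.5556,-.1177,.1168]]: 
    u,v=proj(s,X); print("exp corner",round((u-330)*5),round((v-200)*5))
for X in [[.5841,-.0924,.118],[.5816,-.1364,.118]]: 
    u,v=proj(s,X); print("exp notch",round((u-330)*5),round((v-200)*5))
for q in [(150,260),(180,260),(210,260)]: print("topcam floor",q,r(at_d(t,310+q[0]/4,115+q[1]/4)))
for q in [(100,90),(280,100)]: print("topcam calip",q,r(at_d(t,310+q[0]/4,115+q[1]/4)))
```

```text
blade (200, 300) [ 510.5 -110.6  121.1]
blade (250, 299) [ 532.2 -111.4  120.2]
blade (290, 298) [ 549.7 -112.   119.5]
blade (302, 298) [ 554.5 -113.5  120.7]
floor (385, 275) [ 593.4 -102.8  118.9]
floor (400, 290) [ 597.2 -114.1  121.6]
floor (410, 300) [ 601.4 -117.3  118.2]
top (365, 205) [591. -68. 126.]
top (590, 355) [ 668.5 -158.5  123.6]
top (480, 350) [ 622.1 -153.4  126.4]
exp corner 299 277
exp corner 306 305
exp corner 305 311
exp notch 359 260
exp notch 374 338
topcam floor (150, 260) [ 594.7 -100.5  119.1]
topcam floor (180, 260) [ 595.3 -115.7  117.7]
topcam floor (210, 260) [ 595.8 -130.8  117.3]
topcam calip (100, 90) [678.8 -73.1 127.3]
topcam calip (280, 100) [ 677.1 -164.   123.4]
```

The tip is 28 mm short of the edge, laterally centred within 3 mm, and about 4.5 mm too low. I'll raise it first, then feed it in with checks.

```bash
python3 -m crank '[[[0,-1,-5,0,255],[-8,-1,0,0,255]]]'
python3 - <<'E'
from h import *
p,R=state(); tip(p,R)
E
```

```text
clock: 9.55
eef_pos: [0.4321, -0.1052, 0.0941]
tool_rot: [0.026, 1.0, 0.008, -0.009]
ft_force: [0.6, -0.3, -3.4]
grip_width: 0.0229
t 9.55 tcp [ 432.1 -105.2   94.1] yang 86.99 tz [-0.0178  0.0162 -0.9997] F [ 0.6 -0.3 -3.4] w 22.9
tip [ 565.5 -112.7  127.1] into notch -17.4 lat 0.5 axis above floor 9.1 pitch deg -1.07 yaw -2.99
```

```bash
python3 -m crank '[[[0,0,2,0,255],[0,0,1,0,255]]]'
python3 - <<'E'
from h import *
p,R=state(); tip(p,R)
c=bot.camera("side"); crop(c,330,200,480,320,5,"pics/s9.png")
for q in [(270,285),(300,283),(325,282)]: print(q,np.round(at_d(c,330+q[0]/5,200+q[1]/5)*1e3,1))
p,R=state(); tip(p,R)
E
```

```text
clock: 9.8
eef_pos: [0.4338, -0.1055, 0.0919]
tool_rot: [0.026, 1.0, 0.008, -0.008]
ft_force: [0.5, -0.2, -2.7]
grip_width: 0.0233
t 9.8 tcp [ 433.8 -105.5   91.9] yang 87.01 tz [-0.015   0.0155 -0.9998] F [ 0.5 -0.2 -2.7] w 23.3
tip [ 567.1 -113.   125.3] into notch -15.8 lat 0.4 axis above floor 7.3 pitch deg -0.9 yaw -2.97
(270, 285) [ 541.  -108.6  125.2]
(300, 283) [ 553.8 -109.6  126.2]
(325, 282) [ 565.1 -108.7  124.5]
t 9.85 tcp [ 433.8 -105.5   91.8] yang 87.01 tz [-0.0149  0.0155 -0.9998] F [-0.2 -0.7 -1.3] w 23.0
tip [ 567.1 -113.   125.2] into notch -15.7 lat 0.4 axis above floor 7.2 pitch deg -0.9 yaw -2.97
```

View pics/s9.png

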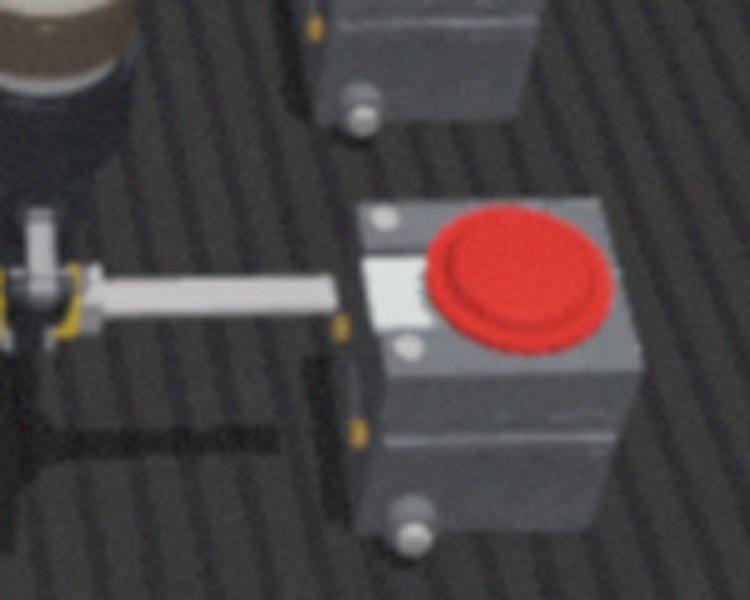

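```bash
python3 -m crank '[[[-10,0,1,0,255],[-12,0,1,0,255],[-6,0,0,0,255]]]'
python3 - <<'E'
from h import *
p,R=state(); tip(p,R)
c=bot.camera("side"); crop(c,330,200,480,320,5,"pics/s10.png")
p,R=state(); tip(p,R)
E
```

```text
clock: 10.22
eef_pos: [0.4635, -0.107, 0.0893]
tool_rot: [0.026, 1.0, 0.008, -0.007]
ft_force: [-0.8, -0.9, -0.3]
grip_width: 0.0231
t 10.22 tcp [ 463.5 -107.    89.3] yang 87.01 tz [-0.0145  0.0155 -0.9998] F [-0.8 -0.9 -0.3] w 23.1
tip [ 596.8 -114.5  122.8] into notch 14.0 lat 0.8 axis above floor 4.8 pitch deg -0.87 yaw -2.97
t 10.28 tcp [ 464.3 -107.1   89.4] yang 87.02 tz [-0.0134  0.0154 -0.9998] F [ 1.1  0.  -1.9] w 23.2
tip [ 597.6 -114.5  123. ] into notch 14.8 lat 0.8 axis above floor 5.0 pitch deg -0.81 yaw -2.97
```

View pics/s10.png

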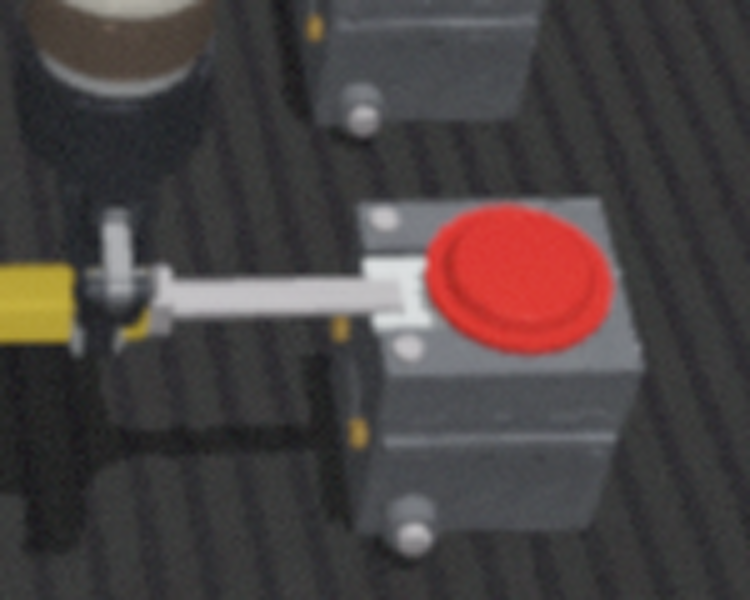

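The blade tip is in the open part of the channel, near the middle of the bright floor. I'll lower gently until it touches the floor, to calibrate the height.

```bash
python3 -m crank '[[[0,0,1.5,0,255],[0,0,1,0,255]]]';python3 -m crank '[[[0,0,1,0,255]]]'
python3 - <<'E'
from h import *
p,R=state(); tip(p,R)
c=bot.camera("side"); crop(c,330,200,480,320,5,"pics/s11.png")
p,R=state(); tip(p,R)
E
```

```text
clock: 10.52
eef_pos: [0.4649, -0.107, 0.0873]
tool_rot: [0.026, 1.0, 0.008, -0.006]
ft_force: [-0.6, 0.7, 2.0]
grip_width: 0.023
clock: 10.65
eef_pos: [0.4649, -0.107, 0.0867]
tool_rot: [0.026, 1.0, 0.007, -0.006]
ft_force: [-1.0, 0.8, 1.5]
grip_width: 0.0225
t 10.65 tcp [ 464.9 -107.    86.7] yang 87.04 tz [-0.0119  0.0153 -0.9998] F [-1.   0.8  1.5] w 22.5
tip [ 598.1 -114.4  120.5] into notch 15.3 lat 1.0 axis above floor 2.5 pitch deg -0.73 yaw -2.95
t 10.7 tcp [ 464.9 -107.    86.6] yang 87.04 tz [-0.0119  0.0153 -0.9998] F [-1.2  0.6  1.8] w 23.1
tip [ 598.1 -114.4  120.4] into notch 15.3 lat 1.0 axis above floor 2.4 pitch deg -0.73 yaw -2.95
```

View pics/s11.png

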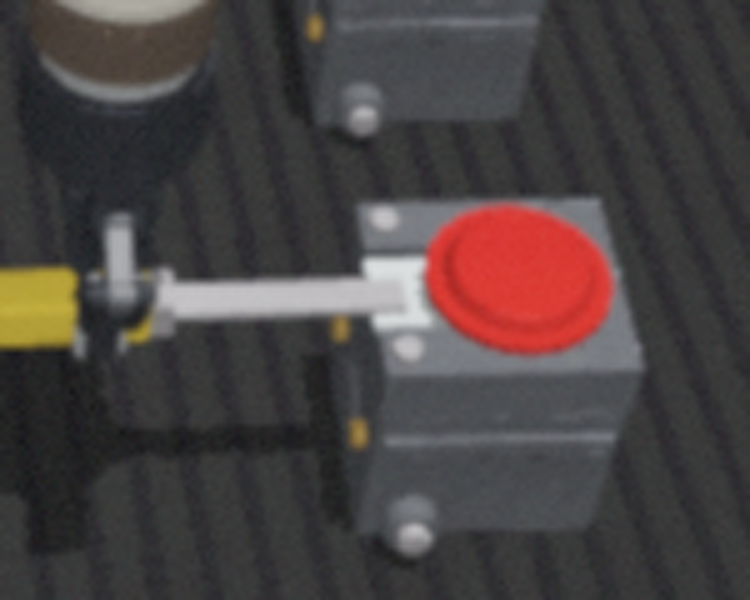

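Contact, with the force changing by about +3.5 N, came at an axis height of 2.5 mm against an expected 2 mm, so the height is calibrated. I'll raise it slightly and slide in to about 35 mm.

```bash
python3 -m crank '[[[-2,0,-1,0,255],[-6,0,0,0,255],[-5,0,0.5,0,255]]]'
python3 - <<'E'
from h import *
p,R=state(); tip(p,R)
E
```

```text
clock: 11.08
eef_pos: [0.4777, -0.1078, 0.0867]
tool_rot: [0.026, 1.0, 0.007, -0.007]
ft_force: [-1.3, -0.0, 2.6]
grip_width: 0.0228
t 11.07 tcp [ 477.7 -107.8   86.7] yang 87.01 tz [-0.0131  0.0152 -0.9998] F [-1.3 -0.   2.6] w 22.8
tip [ 610.9 -115.3  120.3] into notch 28.1 lat 1.0 axis above floor 2.3 pitch deg -0.79 yaw -2.98
```

```bash
python3 -m crank '[[[-4,0,-0.5,0,255],[-3,0,0,0,255]]]'
python3 - <<'E'
from h import *
p,R=state(); tip(p,R)
c=bot.camera("side"); crop(c,330,200,480,320,5,"pics/s12.png")
c=bot.camera("top"); crop(c,310,115,410,215,6,"pics/t12.png")
p,R=state(); tip(p,R)
E
```

```text
clock: 11.32
eef_pos: [0.4855, -0.1083, 0.087]
tool_rot: [0.026, 1.0, 0.007, -0.007]
ft_force: [-1.6, 0.1, 0.7]
grip_width: 0.023
t 11.32 tcp [ 485.5 -108.3   87. ] yang 87.01 tz [-0.0131  0.0151 -0.9998] F [-1.6  0.1  0.7] w 23.0
tip [ 618.8 -115.7  120.6] into notch 36.0 lat 1.0 axis above floor 2.6 pitch deg -0.79 yaw -2.98
t 11.43 tcp [ 486.  -108.3   87. ] yang 87.02 tz [-0.0121  0.015  -0.9998] F [0.4 0.7 1.7] w 23.1
tip [ 619.2 -115.7  120.8] into notch 36.4 lat 1.0 axis above floor 2.8 pitch deg -0.74 yaw -2.97
```

View pics/s12.png

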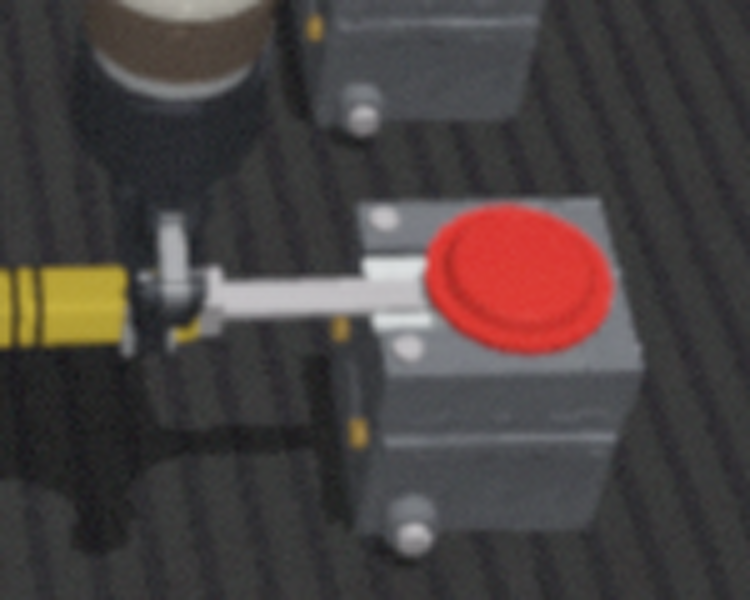

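View pics/t12.png

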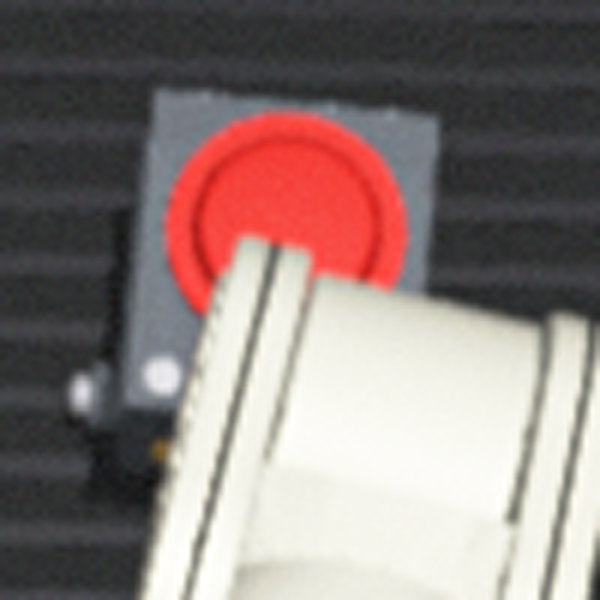

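The blade is under the flange with the tip at about 36 mm, resting on the floor. The cap hasn't moved and its rim is still at (425–613, 205–353) in the crop. Now I'll lever the handle down along the arc.

```bash
python3 -m crank '[[[0,0,4,0,255],[0,0,4,0,255]]]'
python3 - <<'E'
from h import *
p,R=state(); tip(p,R)
c=bot.camera("side"); crop(c,330,200,480,320,5,"pics/s13.png")
p,R=state(); tip(p,R)
E
```

```text
clock: 11.68
eef_pos: [0.4863, -0.1081, 0.0795]
tool_rot: [0.026, 1.0, 0.007, -0.006]
ft_force: [-2.3, 0.3, 3.6]
grip_width: 0.023
t 11.68 tcp [ 486.3 -108.1   79.5] yang 87.03 tz [-0.0106  0.015  -0.9998] F [-2.3  0.3  3.6] w 23.0
tip [ 619.5 -115.5  113.5] into notch 36.7 lat 1.2 axis above floor -4.5 pitch deg -0.65 yaw -2.96
t 11.72 tcp [ 486.3 -108.2   79. ] yang 87.02 tz [-0.0109  0.015  -0.9998] F [-0.4 -0.9  3.4] w 22.9
tip [ 619.5 -115.6  112.9] into notch 36.7 lat 1.2 axis above floor -5.1 pitch deg -0.67 yaw -2.97
```

View pics/s13.png

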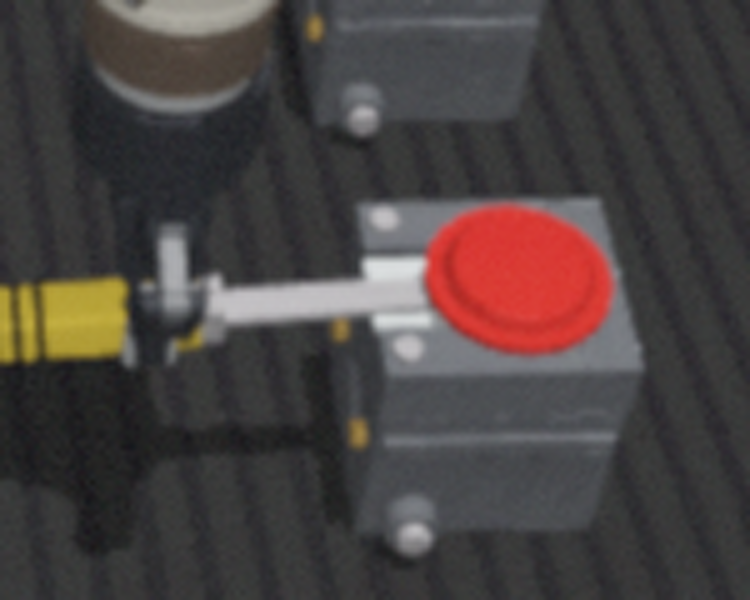

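The bar pivots smoothly in the pads at low force, about 4° so far. Continuing.

```bash
python3 -m crank '[[[-0.5,0,5,0,255],[-1,0,5,0,255]]]';python3 -m crank '[[[-1,0,4,0,255]]]'
python3 - <<'E'
from h import *
p,R=state()
c=bot.camera("side"); crop(c,330,200,480,320,5,"pics/s14.png")
E
```

```text
clock: 11.98
eef_pos: [0.4871, -0.1082, 0.069]
tool_rot: [0.026, 1.0, 0.007, -0.006]
ft_force: [-5.2, 0.3, 7.6]
grip_width: 0.0229
clock: 12.1
eef_pos: [0.4874, -0.1081, 0.0648]
tool_rot: [0.026, 1.0, 0.007, -0.006]
ft_force: [-2.7, -0.0, 6.9]
grip_width: 0.023
t 12.1 tcp [ 487.4 -108.1   64.8] yang 87.01 tz [-0.0125  0.0148 -0.9998] F [-2.7 -0.   6.9] w 23.0
```

View pics/s14.png

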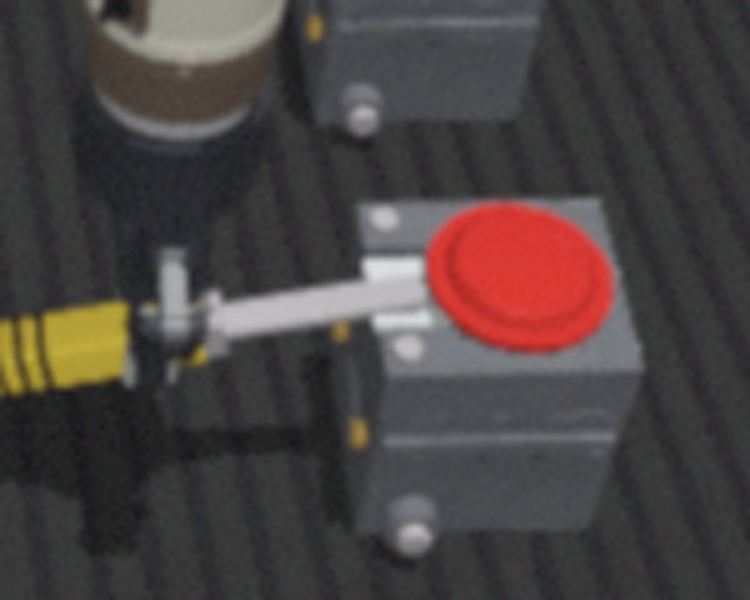

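The bar is at about 13° and the cap's near rim has begun to rise.

```bash
python3 -m crank '[[[-1.5,0,4,0,255],[-1.5,0,3,0,255]]]'
python3 - <<'E'
from h import *
p,R=state()
c=bot.camera("side"); crop(c,330,200,480,320,5,"pics/s15.png")
E
```

```text
clock: 12.4
eef_pos: [0.4887, -0.108, 0.0564]
tool_rot: [0.026, 1.0, 0.007, -0.008]
ft_force: [-3.7, -0.0, 3.4]
grip_width: 0.0228
t 12.4 tcp [ 488.7 -108.    56.4] yang 86.99 tz [-0.0157  0.0152 -0.9998] F [-3.7 -0.   3.4] w 22.8
```

View pics/s15.png

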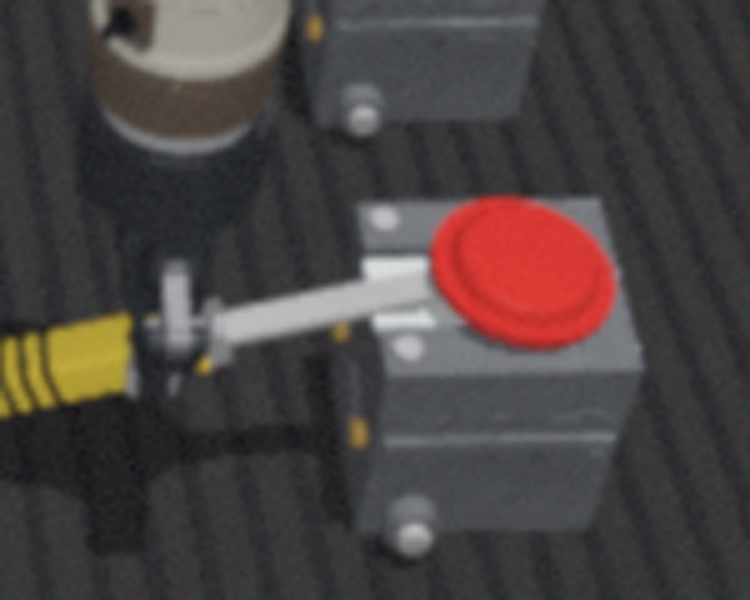

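The force dropped and the cap has jumped up, clearly tilted. I'll check its tilt and height with depth.

```bash
cat > cap.py <<'E'
from h import *
def cap(c):
    R,t=np.array(c["R"]),np.array(c["t"])
    im=c["img"].astype(int); m=(im[...,2]>130)&(im[...,1]<80)&(im[...,0]<80)
    vs,us=np.nonzero(m); z=c["depth"][vs,us]
    P=np.stack([(us-c["cx"])/c["fx"]*z,(vs-c["cy"])/c["fy"]*z,z],1); X=(P-t)@R
    k=(abs(X[:,0]-.645)<.06)&(abs(X[:,1]+.118)<.06)&(X[:,2]>.11)&(z>0); X=X[k]
    ctr=X.mean(0)
    for _ in range(4):
        A=np.c_[X[:,:2]-ctr[:2],np.ones(len(X))]; s=np.linalg.lstsq(A,X[:,2],rcond=None)[0]; 
        r=X[:,2]-A@s; X=X[abs(r)<.006]
    print("n",len(X),"centre",np.round(ctr*1e3,1),"plane z@centre",round(s[2]*1e3,1),"slope deg x,y",np.round(np.degrees(np.arctan(s[:2])),1))
E
python3 - <<'E'
from cap import *
s=dict(np.load("s8.npz")); print("before"); cap(s); print("now"); cap(bot.camera("side")); cap(bot.camera("top")); p,R=state()
E
```

```text
before
n 724 centre [ 642.9 -125.   136.8] plane z@centre 137.6 slope deg x,y [2.5 6. ]
now
n 698 centre [ 643.9 -125.   142.6] plane z@centre 143.4 slope deg x,y [-4.7  5.7]
n 746 centre [ 654.1 -118.   141.1] plane z@centre 141.9 slope deg x,y [-12.3  -1.9]
t 12.55 tcp [ 488.7 -107.9   56.4] yang 87.0 tz [-0.0158  0.0153 -0.9998] F [-2.8 -0.1  1. ] w 23.0
```

Run:
```python
from cap import *
cap(dict(np.load("t8.npz"))); cap(dict(np.load("s7.npz")))
c=bot.camera("side"); crop(c,385,220,475,280,8,"pics/s16.png"); cap(c); cap(bot.camera("side"))
p,R=state()
```

```text
n 847 centre [ 647.6 -116.8  135.4] plane z@centre 136.0 slope deg x,y [ 1.4 -0.9]
n 717 centre [ 642.9 -124.8  136.6] plane z@centre 137.5 slope deg x,y [1.8 5.9]
n 675 centre [ 644.3 -125.   144.1] plane z@centre 145.2 slope deg x,y [-5.2  5.9]
n 673 centre [ 644.6 -125.2  144.7] plane z@centre 145.7 slope deg x,y [-5.7  6.5]
t 12.65 tcp [ 488.8 -107.9   56.5] yang 87.0 tz [-0.0156  0.0152 -0.9998] F [-2.7  0.1  0.7] w 23.2
```

View pics/s16.png

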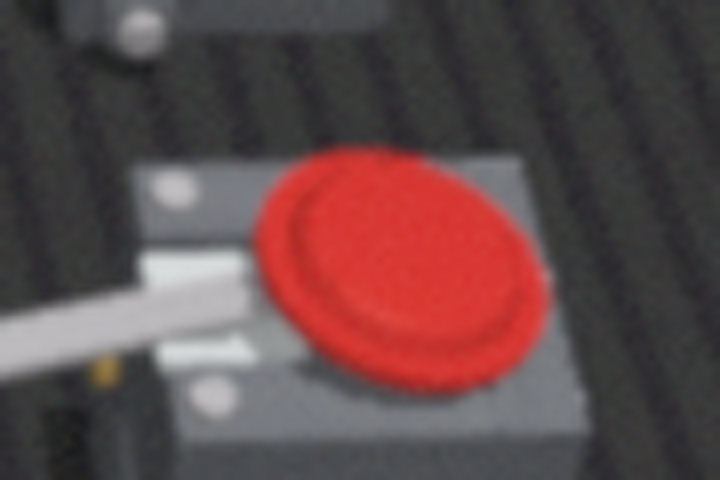

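The cap has snapped. In the side camera its centre is up about 8 mm; in the top camera its tilt changed from +1.4° to −12.3°. There's a visible gap between the blade end (248,295 in the crop) and the cap. I'll withdraw backwards along the tilted blade.

```bash
python3 -m crank '[[[4,0,1,0,255],[8,0,2.5,0,255],[8,0,2.5,0,255],[10,0,3,0,255]]]'
python3 - <<'E'
from cap import *
p,R=state()
c=bot.camera("side"); crop(c,330,200,480,320,5,"pics/s17.png"); cap(c)
E
```

```text
clock: 13.15
eef_pos: [0.4597, -0.1065, 0.0476]
tool_rot: [0.026, 1.0, 0.007, -0.006]
ft_force: [0.8, -0.6, -0.2]
grip_width: 0.0229
t 13.15 tcp [ 459.7 -106.5   47.6] yang 87.02 tz [-0.0109  0.0145 -0.9998] F [ 0.8 -0.6 -0.2] w 22.9
n 669 centre [ 645.6 -125.1  146.6] plane z@centre 147.7 slope deg x,y [-8.5  5.8]
```

View pics/s17.png

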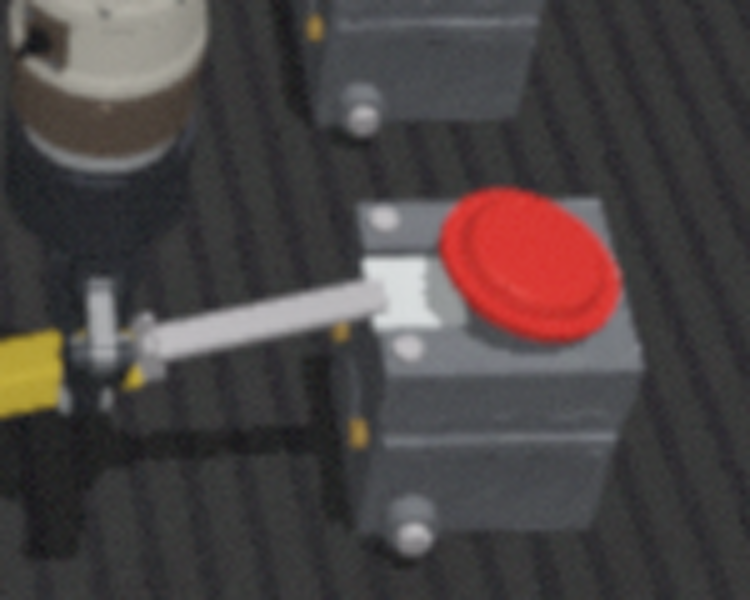

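The cap is loose and stays up, with its tilt increasing to its resting position. I'll back clear, then carry the bar to the right over open mat.

```bash
python3 -m crank '[[[12,0,2,0,255],[15,0,2,0,255],[15,-5,0,0,255],[0,-25,0,0,255],[0,-40,0,0,255],[0,-40,0,0,255],[0,-25,0,0,255],[0,-5,0,0,255]]]'
python3 - <<'E'
from cap import *
p,R=state()
c=bot.camera("side"); cv2.imwrite("pics/s18.png",c["img"][150:450,250:550].repeat(2,0).repeat(2,1)); cap(c); cap(bot.camera("top"))
E
```

```text
clock: 14.2
eef_pos: [0.3988, -0.2466, 0.0393]
tool_rot: [0.026, 1.0, 0.008, -0.011]
ft_force: [0.3, 0.2, -2.5]
grip_width: 0.023
t 14.2 tcp [ 398.8 -246.6   39.3] yang 87.06 tz [-0.022   0.0169 -0.9996] F [ 0.3  0.2 -2.5] w 23.0
n 671 centre [ 646.  -124.9  146.6] plane z@centre 147.6 slope deg x,y [-8.7  5.3]
n 933 centre [ 648.6 -117.6  145.2] plane z@centre 146.0 slope deg x,y [-10.   -0.4]
```

View pics/s18.png

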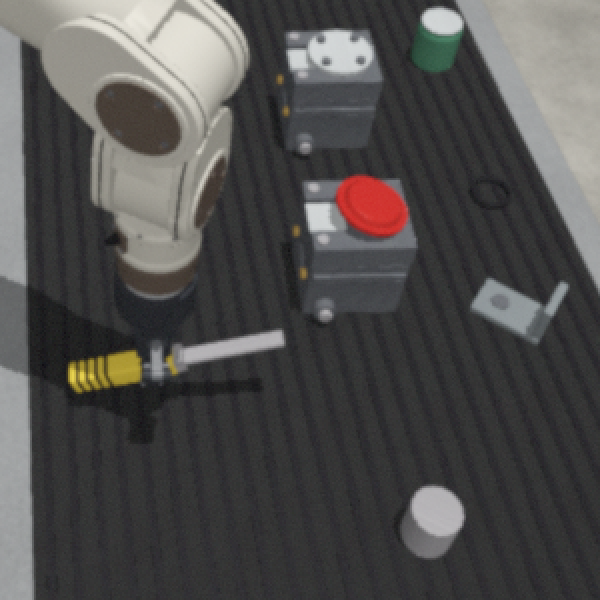

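The cap sits loose and tilted on its caliper. Now I'll lower the bar until its rear end touches, then press it level.

```bash
python3 -m crank '[[[-12,0,10,0,255],[-12,0,10,0,255],[0,0,6,0,255]]]'; python3 -m crank '[[[0,0,4,0,255],[0,0,4,0,255]]]'; python3 -m crank '[[[0,0,4,0,255],[0,0,4,0,255]]]'
python3 - <<'E'
from h import *
p,R=state()
c=bot.camera("side"); crop(c,280,270,430,370,5,"pics/s19.png")
E
```

```text
clock: 14.68
eef_pos: [0.4243, -0.2439, 0.0111]
tool_rot: [0.023, 1.0, 0.009, -0.011]
ft_force: [-0.1, -0.7, -1.2]
grip_width: 0.0231
clock: 14.92
eef_pos: [0.4255, -0.2431, 0.0029]
tool_rot: [0.022, 1.0, 0.009, -0.01]
ft_force: [2.7, 0.2, 7.2]
grip_width: 0.0228
clock: 15.18
eef_pos: [0.4283, -0.2433, -0.0029]
tool_rot: [0.022, 1.0, 0.008, -0.007]
ft_force: [0.8, 2.6, 6.7]
grip_width: 0.0229
t 15.18 tcp [ 428.3 -243.3   -2.9] yang 87.46 tz [-0.0145  0.0168 -0.9998] F [0.8 2.6 6.7] w 22.9
```

View pics/s19.png

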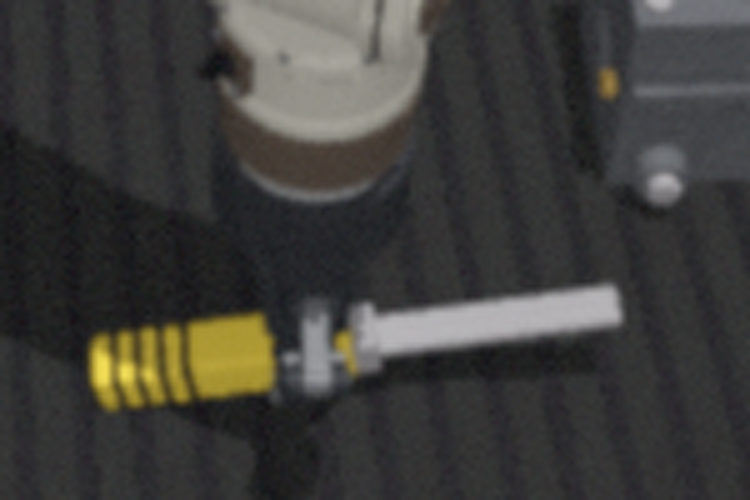

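The bar is pivoting level as intended, and the upward force is only about 7 N.

```bash
python3 -m crank '[[[0,0,4,0,255],[0,0,3,0,255]]]'; python3 -m crank '[[[0,0,3,0,255],[0,0,2,0,255]]]'
python3 - <<'E'
from h import *
p,R=state()
c=bot.camera("side"); crop(c,280,270,430,370,5,"pics/s20.png")
for q in [(390,340),(480,325),(560,318),(605,310)]: print(q,np.round(at_d(c,280+q[0]/5,270+q[1]/5)*1e3,1))
E
```

```text
clock: 15.48
eef_pos: [0.4304, -0.2435, -0.008]
tool_rot: [0.022, 1.0, 0.008, -0.005]
ft_force: [1.4, 0.8, 3.7]
grip_width: 0.023
clock: 15.72
eef_pos: [0.4316, -0.2435, -0.0112]
tool_rot: [0.022, 1.0, 0.007, -0.003]
ft_force: [1.7, 2.0, 5.6]
grip_width: 0.0232
t 15.72 tcp [ 431.6 -243.5  -11.2] yang 87.46 tz [-0.0066  0.0151 -0.9999] F [1.7 2.  5.6] w 23.2
(390, 340) [ 469.4 -244.9   30.3]
(480, 325) [ 507.5 -244.2   34.9]
(560, 318) [ 540.8 -246.3   38.6]
(605, 310) [ 567.8 -226.6    8. ]
```

View pics/s20.png

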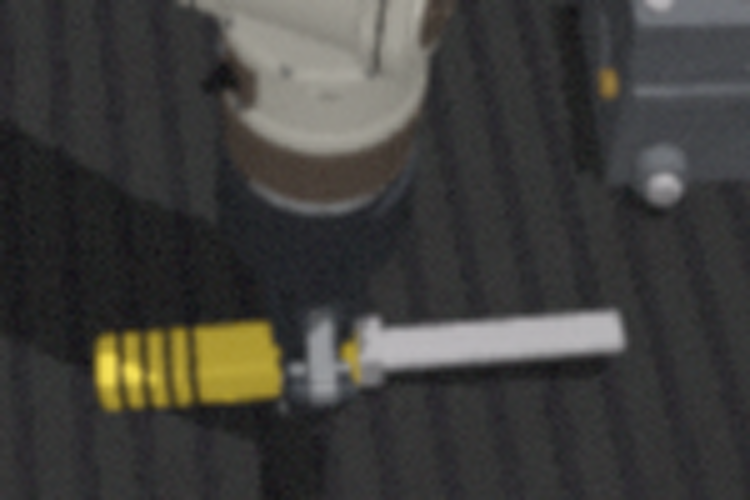

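```bash
python3 -m crank '[[[0,0,4,0,255],[0,0,3,0,255],[0,0,3,0,255]]]'
python3 - <<'E'
from h import *
p,R=state()
c=bot.camera("side"); crop(c,280,270,430,370,5,"pics/s21.png")
for q in [(400,345),(480,342),(560,335)]: print(q,np.round(at_d(c,280+q[0]/5,270+q[1]/5)*1e3,1))
E
```

```text
clock: 16.15
eef_pos: [0.4331, -0.2438, -0.0162]
tool_rot: [0.022, 1.0, 0.007, -0.001]
ft_force: [-8.7, 7.0, 35.7]
grip_width: 0.0229
t 16.15 tcp [ 433.1 -243.8  -16.2] yang 87.43 tz [-0.0025  0.0131 -0.9999] F [-8.7  7.  35.7] w 22.9
(400, 345) [ 474.8 -241.6   19.7]
(480, 342) [ 342.1 -772.2  943.1]
(560, 335) [ 542.1 -246.9   25.6]
```

View pics/s21.png

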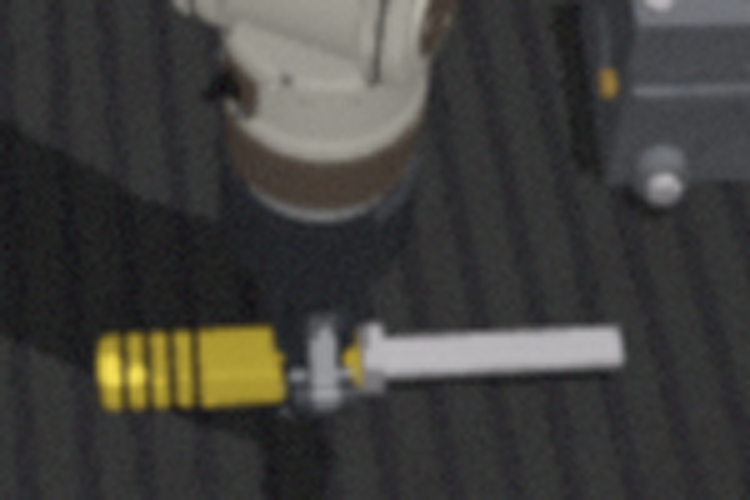

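The bar is flat on the mat, shown by the force rise to 36 N. I'll release it and retreat straight up.

```bash
python3 -m crank '[[[0,0,-1,0,255],[0,0,0,0,120],[0,0,0,0,0],[0,0,0,0,0],[0,0,0,0,0],[0,0,0,0,0]]]'
python3 - <<'E'
from h import *
wrist("pics/w22.png")
E
```

```text
clock: 16.95
eef_pos: [0.4323, -0.2439, -0.0155]
tool_rot: [0.023, 1.0, 0.006, -0.002]
ft_force: [-0.1, 0.4, 0.2]
grip_width: 0.0852
t 16.95 tcp [ 432.3 -243.9  -15.5] yang 87.41 tz [-0.0033  0.0127 -0.9999] F [-0.1  0.4  0.2] w 85.2
```

View pics/w22.png

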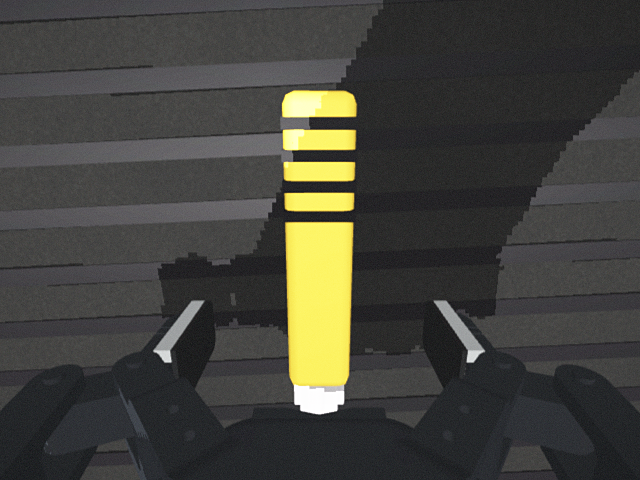

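The jaws are fully open and the bar (285–355, 90–385) lies free between them. Rising straight up, then away toward the robot.

```bash
python3 -m crank '[[[0,0,-15,0,0],[0,0,-40,0,0],[0,0,-55,0,0],[0,0,-55,0,0],[0,0,-40,0,0],[40,-20,0,0,0],[40,-20,0,0,0],[30,-20,0,0,0],[0,0,0,0,0]]]'
python3 - <<'E'
from cap import *
p,R=state()
c=bot.camera("side"); cv2.imwrite("pics/s23.png",c["img"]); cap(c)
for q in [(315,340),(330,338),(365,337),(395,335)]: print("s",q,np.round(at_d(c,*q)*1e3,1))
c=bot.camera("top"); cv2.imwrite("pics/t23.png",c["img"]); cap(c)
E
```

```text
clock: 18.12
eef_pos: [0.3189, -0.3037, 0.2058]
tool_rot: [0.021, 1.0, 0.002, 0.003]
ft_force: [-0.4, 0.1, -0.1]
grip_width: 0.0853
t 18.12 tcp [ 318.9 -303.7  205.8] yang 87.56 tz [ 0.0055  0.0045 -1.    ] F [-0.4  0.1 -0.1] w 85.3
n 666 centre [ 645.4 -125.2  146.7] plane z@centre 147.6 slope deg x,y [-8.9  5.4]
s (315, 340) [ 378.8 -242.9   33.9]
s (330, 338) [ 410.5 -241.1   33.8]
s (365, 337) [ 488.1 -230.4    6.8]
s (395, 335) [ 553.7 -231.8    6.6]
n 905 centre [ 648.7 -117.6  145. ] plane z@centre 145.9 slope deg x,y [-10.9  -1. ]
```

View pics/s23.png

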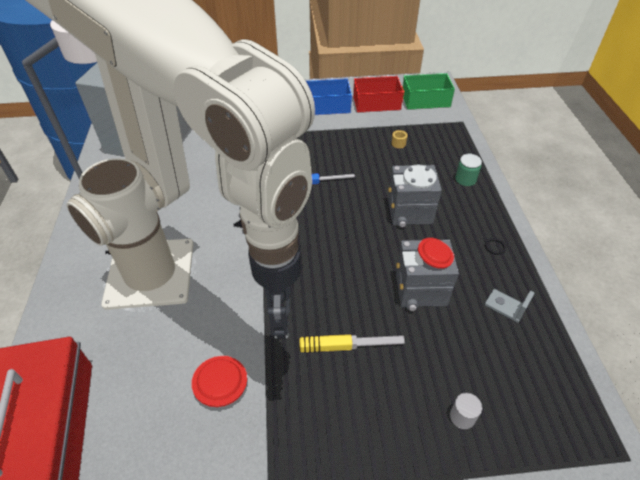

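View pics/t23.png

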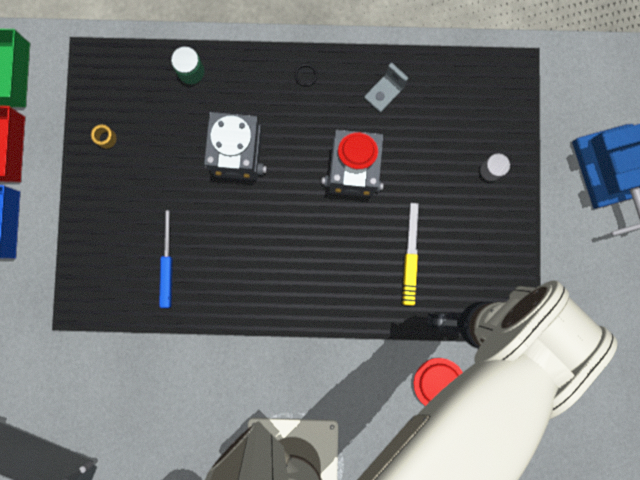

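The final pictures show:
- **Bar:** it lies flat on the mat in the top view, from (414,204) to (409,305), clear of the caliper at (355,165).
- **Cap:** it sits tilted and loose on its caliper at (357,151).
- **Robot:** the gripper is open, in free air, with about zero force.

I'm handing the job in.

Run:
```python
from h import *
state(); print(bot.job_done())
```

```text
t 18.23 tcp [ 320.6 -303.2  205.6] yang 87.71 tz [ 0.0062  0.0046 -1.    ] F [-0.2 -1.1  1.5] w 85.3
the job is handed in; nothing more can be done
None
```

The cap is out of its clip and sits loose on its caliper, and the pry bar lies flat on the mat. I handed the job in at 18.2 s. I gripped the bar by its handle, put the tip about 36 mm into the notch and pushed the handle down until the cap snapped up. Then I drew the blade out backwards and laid the bar down. The gripper never went near the cap.

**Last checks**
- **Cap:** its centre is about 10 mm above where it started, measured by depth (9 mm expected). The tilt changed by about 11–12° (14° expected), because the depth fit is rough over the dome. It is clearly up on the notch side and did not move after the blade came out.
- **Bar:** it is level on the mat, well over 50 mm from the caliper.
- **Robot:** the gripper is open, in free air, with about zero force on it. The largest wrist force I read was 36 N, while pressing the bar flat.

**What disagreed**
- **Fingertip position:** the fingertips ended about 30 mm short of the reported TCP when closed. My first close therefore shut in the air above the handle. I measured the gap with the wrist camera and corrected for it.
- **Closing on the handle:** the second close gave a brief 16 N upward force and moved the tool up about 4 mm before the pads held. The grip was firm after that.

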